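# Load the jar mixer and ratchet its clamp tight

### The job

Load the bottle mixer: stand every squat black-lidded jar from the table upright in the open aluminium tray, then push the loaded tray across the deck until it sits fully home and square against the back fence, and then clamp it there by working the black ratchet lever clockwise (seen from above), lifting it off its serrations to swing it back between strokes, until the tray is squeezed firmly between the rubber pad and the end fence. Finish with the lever dropped back into its serrations, and leave the other things on the table where they are.

Things in the scene. Friction and masses are not known exactly. Their poses are not given: they have to be found in the camera images.
- mixer: Bottle mixer, fixed; its place and yaw (within 0.12) vary. Origin on the table under its grey deck, +x away from the robot to the back fence, +y left to the clamp. Deck top 20 mm above the table, x -135..135, y -175..285 mm. Behind the back fence a white motor housing 65 mm high, x 140..250 mm.
- back_fence (a point): Mid-length of the back fence's lower edge, on the deck: an aluminium bar along y whose face (x = 100 mm in the mixer's frame) looks to the robot, 30 mm high above the deck, y -175..155 mm. The tray is home when its far long wall lies flat on it (tray origin at x = 63 mm).
- end_fence (a point): Point on the end fence's face at the deck: an aluminium bar along x whose face (y = -155 mm in the mixer's frame) looks to +y, x 5..115 mm, 30 mm high above the deck, slanted lead-ins in front of it (to x = -26, y = -185) and of the pad (to x = -30, y = 188). The clamp squeezes the tray endwise, in -y, against it: tray origin then at y = -27 mm.
- tray: Open aluminium tray loose on the front of the deck, 74 mm in x, 256 mm in y; walls 4 mm thick, 22 mm high outside; floor 4 mm, no dividers; 0.4 kg; origin under its centre; starts with yaw within 0.1 of the mixer's. Takes four jars in a row along y, 62 mm apart. Pushed home between end fence and open pad it has up to 46 mm of play in y (origin -27 to about 11).
- jar1: Squat round jar, 54 mm across its black lid (top 23 mm), white body 52 mm across, 56 mm high, 0.12 kg, upright on the table to the right of the mixer; origin under its centre, z up. Two to four of the four jars are present.
- jar2: Squat round jar, 54 mm across its black lid (top 23 mm), white body 52 mm across, 56 mm high, 0.12 kg, upright on the table to the right of the mixer; origin under its centre, z up. Two to four of the four jars are present.
- jar3: Squat round jar, 54 mm across its black lid (top 23 mm), white body 52 mm across, 56 mm high, 0.12 kg, upright on the table to the right of the mixer; origin under its centre, z up. Two to four of the four jars are present.
- jar4: Squat round jar, 54 mm across its black lid (top 23 mm), white body 52 mm across, 56 mm high, 0.12 kg, upright on the table to the right of the mixer; origin under its centre, z up. Two to four of the four jars are present.
- hub (a point): Point on the vertical axis of the clamp's ratchet hub, 45 mm above the table, at x = 50, y = 240 mm in the mixer's frame.
- knob (a point): In the upright round black knob at the lever's end: 24 mm in diameter, 50 mm long, 100 mm from the hub axis. This point is on the knob's axis 16 mm below its top, 105 mm above the table with the lever down; the arm joins at the foot, from 20 mm below this point. Grip the knob from above.
- swing (a joint): Lever angle about the hub axis, rad, 0 to 1.5 between stops, growing clockwise from above (tightening). In the mixer's frame the arm points from the hub along (-0.73, -0.68) at 0, along -x at 0.75, along (-0.73, 0.68) at 1.5. Starts between 0.4 and 1.4.
- lift (a joint): Height of the lever off its serrations, m: 0 fully down (engaged), 0.014 at the top stop; clear of the serrations above 0.005. A spring and its weight push it down with 3 to 5 N. The knob lifts straight up. At the start it may be perched on the crests (up to 0.004).
- screw (a joint): Turn of the serrated hub, rad, clockwise positive, 0 (open) to 4.6; starts 0 to 0.6. Lever down: it turns with the lever both ways; lever lifted: friction holds it. The lever seats where swing - screw is a multiple of pi/6 (play 0.04 rad either way) and slides into the nearest seat. Turning takes about 4 N at the knob while loose, rising to 8 N over the last half radian, then stops dead: tight.
- pad_face (a point): Centre of the face of the clamp's rubber pad (70 mm in x, centred at x = 64, y = 146 mm in the mixer's frame at screw 0, 21 to 50 mm above the table) that meets the tray's left end. It moves along the mixer's -y, 12 mm per rad of screw. The pad is sprung: 5 mm of travel, 6 N per mm.
- remover: Bystander: clear bottle, 48 mm across, 125 mm high, standing among the jars; origin at the centre of its underside.
- buffer: Bystander: grey buffing block 95 x 30 x 28 mm; origin under its centre.
- cup: Bystander: clear cup, 72 mm across, 90 mm high; origin under its centre.
- sprayer: Bystander: white spray bottle, 66 mm across, about 185 mm high; origin under its centre.
- polish: Bystander: small amber polish bottle, 34 mm across, 75 mm high; origin under its centre.
- file: Bystander: flat wooden nail file 178 x 20 x 6 mm; origin under its centre.
- brush: Bystander: brush, 160 mm long, lying; origin in its handle line.
Things that resemble listed ones, but are neither listed nor needed, are in the scene too. What is shaped like the jar3 but green or orange is not meant.

How it is judged:
On the way, in this order (a step that is already met when the one before it is completed fails the run):
1. every jar stands upright in the tray, the tray not yet home (x of jar1 in the frame of tray between -0.03 and 0.03 m and y of jar1 in the frame of tray between -0.115 and 0.115 m and z of jar1 in the frame of tray between -0.002 and 0.012 m and angle between each of jar1, jar2, jar3, jar4's own z axis and vertical below 0.15 rad and x of jar2 in the frame of tray between -0.03 and 0.03 m and y of jar2 in the frame of tray between -0.115 and 0.115 m and z of jar2 in the frame of tray between -0.002 and 0.012 m and x of jar3 in the frame of tray between -0.03 and 0.03 m and y of jar3 in the frame of tray between -0.115 and 0.115 m and z of jar3 in the frame of tray between -0.002 and 0.012 m and x of jar4 in the frame of tray between -0.03 and 0.03 m and y of jar4 in the frame of tray between -0.115 and 0.115 m and z of jar4 in the frame of tray between -0.002 and 0.012 m and x of tray in the frame of mixer below 0.05 m), for 0.2 s.
2. the tray is pushed home, square against the back fence (x of tray in the frame of mixer between 0.058 and 0.07 m and angle between the x axis of tray and the x axis of mixer, either way round below 0.05 rad and z of tray in the frame of mixer below 0.025 m and y of tray in the frame of mixer between -0.035 and 0.022 m), for 0.2 s.
3. the tray is clamped between pad and end fence (all of step 2 and contact force between pad and tray above 12 N), for 0.2 s.
At the end, for the whole second after the job is handed in: Every jar upright (0.15 rad) in the tray; tray home (origin x 58 to 70 mm in the mixer's frame, square within 0.05 rad) and against the end fence (y below -21 mm), the pad pressing it with over 12 N; lever down (within 3 mm); all at rest (all of step 3 and x of jar1 in the frame of tray between -0.03 and 0.03 m and y of jar1 in the frame of tray between -0.115 and 0.115 m and z of jar1 in the frame of tray between -0.002 and 0.012 m and angle between each of jar1, jar2, jar3, jar4's own z axis and vertical below 0.15 rad and x of jar2 in the frame of tray between -0.03 and 0.03 m and y of jar2 in the frame of tray between -0.115 and 0.115 m and z of jar2 in the frame of tray between -0.002 and 0.012 m and x of jar3 in the frame of tray between -0.03 and 0.03 m and y of jar3 in the frame of tray between -0.115 and 0.115 m and z of jar3 in the frame of tray between -0.002 and 0.012 m and x of jar4 in the frame of tray between -0.03 and 0.03 m and y of jar4 in the frame of tray between -0.115 and 0.115 m and z of jar4 in the frame of tray between -0.002 and 0.012 m and y of tray in the frame of mixer below -0.021 m and value of joint lift below 0.003 m and linear speed of each of tray, jar1, jar2, jar3, jar4 below 0.02 m/s); the robot touches nothing.
It fails at once if another thing on the table is moved more than 6 cm (distance of any of remover, sprayer, buffer, cup, file, polish, brush from where it was at the start of the episode above 0.06 m).
Of jar1, jar2, jar3, jar4 only 2 to 4 are there at a start; the rules pass over those that are not, and their reading is None.
At some moment in a run one of jar1, jar2, jar3, jar4 may be knocked a few centimetres aside while the robot is not near it.
Once in a run the grip may slacken for a moment while it holds something.
It also fails if it takes over 210 s, if anything falls off the work surface, if the arm or the gripper's body presses on something with over 40 N, if the wrist force passes 120 N, or if a joint passes its speed limit or range.

### The arm

A 7-joint arm with a two-finger parallel gripper is mounted at the origin on the work surface. World frame = base frame: x ahead of the robot, y to its left, z up, the work surface at z = 0. Lengths are in m, angles in rad, forces in N, time in s.
With the tool pointing down it reaches from about 0.4 to 0.85 m from the base axis. Payload 10.4 kg.
Tool frame: the origin (TCP) lies on the centre line of the jaws, within the pads' length; the fingertips stand 11 mm ahead of it and the grasp point (between the pads) lies 8 mm behind it (manip.tips_ahead is the distance from the TCP to the fingertips, in m); z points along the fingers, y is the line along which they close (so a half turn about z gives the same grasp; the last joint's range is limited). The gripper opens to 85 mm and grips with 20 to 120 N. Pads are 22 mm wide; open, the fingers measure 114 mm over their backs; the gripper's body (76 mm by 85 mm) begins 54 mm behind the grasp point. The pads swing forward as they close: fully open they stand 13 mm farther back than shut.
Start: joints at [-1.198, 0.332, -0.065, 1.46, 0.022, 1.35, -0.088], TCP at [0.241, 0.577, 0.242] pointing down, gripper open.
Joint ranges: [-2.6, 2.6], [-0.5, 2.12], [-1.47, 1.34], [0.16, 2.42], [-1.27, 4.41], [0.06, 2.06], [-2.6, 2.6]. Speed limits (rad/s): [2.22, 2.22, 2.79, 2.79, 3.14, 3.14, 3.14].

### API

Orientations are given as a 3x3 rotation matrix whose columns are the frame's x, y, z axes.
In Python, from station import manip gives the robot as it stands.
- The arm moves only by the shell command python3 -m crank 'ROWS' [FORCE]. ROWS is JSON, a list of rows, each an object with "linear": the shift along the tool's x, y, z each as a share of 800 mm, from -1 to 1, a list of three; "angular": the turn, a rotation vector about the tool's x, y, z each as a share of 4 degrees, from -1 to 1, a list of three; "gripper": the opening in per cent of the stroke, from 0 (shut) to 100 (fully open). In form: [{"linear": [tx, ty, tz], "angular": [wx, wy, wz], "gripper": gripper}, ...]. A call has 1 to 20 rows; each row shifts and turns the commanded pose from where the row before left it, along the tool's axes as they then stand; what a row does not reach is not made up. A row lasts 1/12 s, in which the tool goes at most 41.7 mm and 7.16 degrees, less where a joint would pass 70% of its speed; a pose out of reach is approached as far as the arm can. A call with a number of a shift or a turn outside -1 to 1 is refused whole. A call with a gripper value outside its range is refused whole. The fingers move at their own pace and stop on an object; FORCE is the grip in N (left out, the last holds). Time passes only in rows, so rows that do not move let the fingers close. It gives the time, the measured TCP pose, the force, the opening and the grip force at its end, in the units of the state.
- manip.read_state(): the state, without advancing time (a new reading comes with each control period).
- manip.get_image(name): name is "scene" or "top" or "wrist"; returns the picture (480x640x3 uint8, blue, green, red); there is no depth.
- manip.camera_model(name): a dict with "K" (3x3 intrinsics, pixels), "k1" (the pictures are not rectified: a ray, as slopes to the right and down, at radius r is drawn at 1 + k1 r^2 times it, then the intrinsics apply), "world_from_camera" (4x4, takes a point from camera to world coordinates). Camera axes: x right, y down, z forward; pixel columns grow to the right and rows downward; lengths in m; the calibration is good to about 2 mm. A picture is of the moment at which its call begins: read the wrist's pose just before it. camera_model takes no time and is no camera call; for the wrist camera it gives the pose at the moment of the call.
- manip.job_done(): hands the job in; it is judged then, once.
The state is a dict: "t": time; "qpos": joint angles; "joint_vel": joint speeds; "effort": joint torques, N m; "tool_pos": TCP position; "orientation": TCP orientation; "force": force on the tool from outside, world axes, zero at the start; "wrist_torque": the same for the moment, N m; "width": opening from 0.0 (shut) to 1.0 (fully open); "finger_force": force on a finger pad.
Only numpy, scipy, OpenCV 4.12 (cv2) and the standard library are available. Lean on these libraries where they do the work, as an engineer would, in place of code of your own. Each camera call takes 0.05 s, during which the arm holds its last target. There are 200 camera calls.

## Working session

There is one attempt and no reset: what is moved stays moved. The work goes in short steps, Python scripts to look and compute and a shell command to move; the robot and the scene stay as the last step left them, time stands still between calls to the robot, and variables do not carry over. Pictures are saved under pics/ and viewed, at most 14 in all, crops included, and the job is handed in when it is done.

```bash
ls; mkdir -p pics; python3 - <<'E'
from station import manip
import cv2,numpy as np
s=manip.read_state();print(s['t'],s['tool_pos'],np.round(s['orientation'],3).tolist(),s['width'],s['force'])
for n in('scene','top'):
    cv2.imwrite(f'pics/{n}0.png',manip.get_image(n))
    m=manip.camera_model(n);print(n,np.round(m['K'],1).tolist(),m['k1'],np.round(m['world_from_camera'],3).tolist())
E
```

```text
pics
0.0 [0.24081533 0.57634965 0.24152393] [[-0.923, 0.386, -0.001], [0.386, 0.923, -0.001], [-0.0, -0.001, -1.0]] 1.000070068058108 [-0.53767696 -0.49032197  0.28374248]
scene [[457.6, 0.0, 316.7], [0.0, 457.6, 237.8], [0.0, 0.0, 1.0]] -0.013236219456681556 [[0.744, 0.563, -0.36, 0.878], [0.668, -0.623, 0.406, -0.432], [0.004, -0.543, -0.84, 1.011], [0.0, 0.0, 0.0, 1.0]]
top [[613.8, 0.0, 317.1], [0.0, 613.8, 246.4], [0.0, 0.0, 1.0]] -0.16400838612733334 [[0.029, -0.993, 0.114, 0.286], [-1.0, -0.028, 0.007, 0.006], [-0.003, -0.114, -0.993, 1.981], [0.0, 0.0, 0.0, 1.0]]
```

View pics/scene0.png

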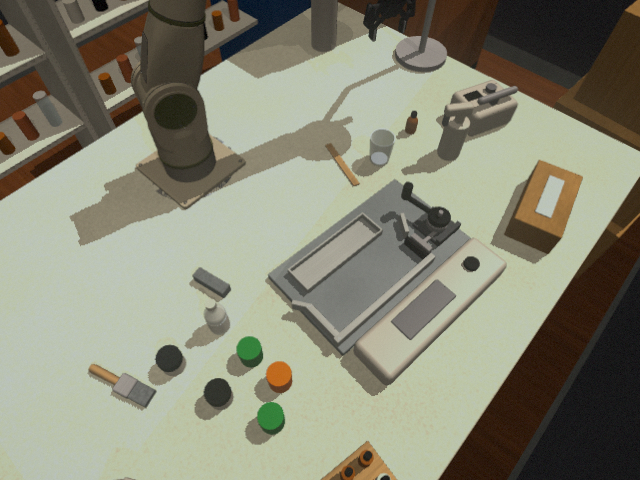

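View pics/top0.png

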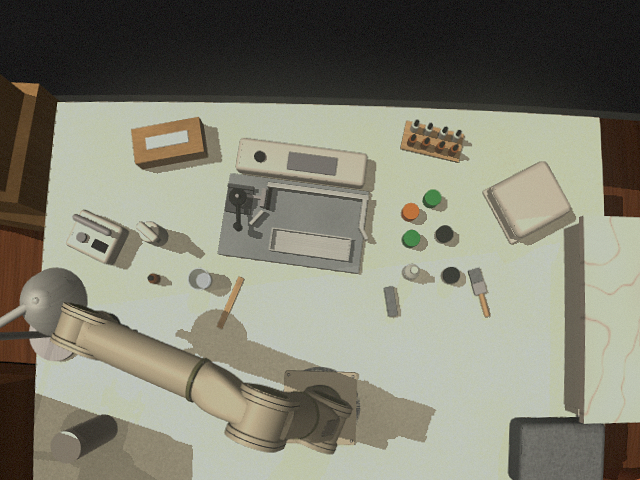

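Scene shows two black-lidded jars (169,359) and (218,393), i.e. top view (451,275) and (444,235). Lookalikes: green (411,239), (432,199), orange (410,212), and the remover (411,271). The mixer and tray are at top (300,220), the knob near (236,224). One close crop of the top view follows.

```bash
cat > h.py <<'E'
from station import manip
import cv2,numpy as np
def ray(n,uv,m=None):
    m=m or manip.camera_model(n);K=np.array(m['K']);k=m['k1']
    d=np.linalg.inv(K)@[uv[0],uv[1],1];d=d[:2]
    u=d.copy()
    for _ in range(20):u=d/(1+k*(u@u))
    T=np.array(m['world_from_camera']);return T[:3,3],T[:3,:3]@[u[0],u[1],1]
def at(n,uv,z,m=None):
    o,d=ray(n,uv,m);return o+d*(z-o[2])/d[2]
def proj(n,p,m=None):
    m=m or manip.camera_model(n);T=np.linalg.inv(np.array(m['world_from_camera']));c=T@[*p,1];u=c[:2]/c[2]
    u=u*(1+m['k1']*(u@u));return (np.array(m['K'])@[u[0],u[1],1])[:2]
E
python3 - <<'E'
from h import *
im=cv2.imread('pics/top0.png');c=im[130:300,205:472]
cv2.imwrite('pics/topc.png',cv2.resize(c,None,fx=3,fy=3,interpolation=cv2.INTER_CUBIC))
# black lids
for n,pts,im in(('top',[(451,275),(444,235)],im),('scene',[(169,359),(218,393)],cv2.imread('pics/scene0.png'))):
    d=(im.max(2)<75).astype(np.uint8)
    nl,l,st,ce=cv2.connectedComponentsWithStats(d)
    for p in pts:
        i=l[p[1],p[0]];print(n,p,st[i].tolist(),ce[i],at(n,ce[i],.056).round(4))
E
```

```text
top (451, 275) [443, 267, 17, 16, 216] [450.72685185 274.78240741] [ 0.4292 -0.4064  0.056 ]
top (444, 235) [436, 226, 17, 17, 223] [444.03139013 233.77578475] [ 0.5595 -0.3842  0.056 ]
scene (169, 359) [156, 345, 27, 27, 548] [168.68430657 358.33576642] [ 0.4381 -0.4078  0.056 ]
scene (218, 393) [204, 379, 27, 28, 591] [217.17935702 392.3536379 ] [ 0.568  -0.3859  0.056 ]
```

View pics/topc.png

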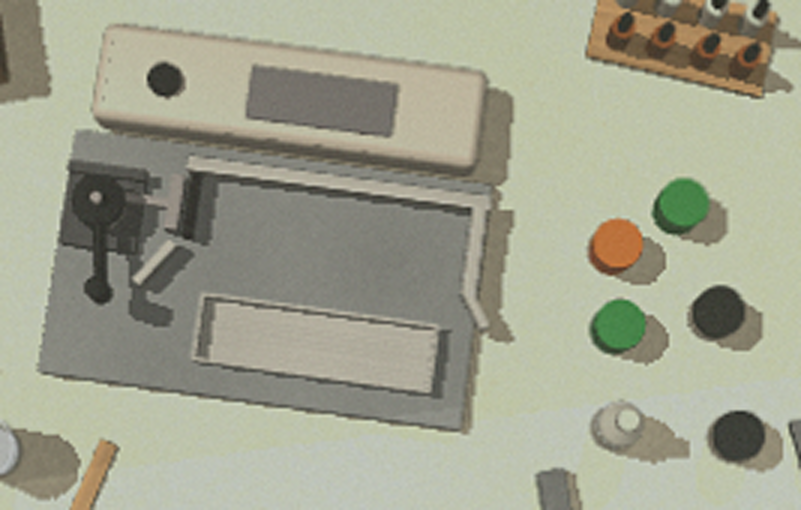

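Crop: deck corners (40,374), (467,432), (77,130); tray rim corners (203,294), (449,327), (193,358), (432,395); knob (98,289); hub (97,200). The two black lids are clearly distinct from the green and orange ones.

```bash
python3 - <<'E'
from h import *
m=manip.camera_model('top')
f=lambda u,v,z:at('top',(205+(u+.5)/3-.5,130+(v+.5)/3-.5),z,m)
L=[((40,374),.02,(-.135,.285)),((467,430),.02,(-.135,-.175)),((77,130),.02,(.135,.285)),((189,169),.05,(.1,.155)),((473,208),.05,(.1,-.155))]
W=np.array([f(*p,z)[:2] for p,z,_ in L]);M=np.array([q for *_,q in L])
def fit(M,W):
    a,b=M.mean(0),W.mean(0);A=M-a;B=W-b
    th=np.arctan2((A[:,0]*B[:,1]-A[:,1]*B[:,0]).sum(),(A*B).sum());R=np.array([[np.cos(th),-np.sin(th)],[np.sin(th),np.cos(th)]])
    t=b-R@a;return th,R,t,((M@R.T+t)-W)
th,R,t,e=fit(M,W);print('mixer',th,t,(e*1000).round(1).tolist())
T=np.array([f(*p,.042)[:2] for p in[(203,294),(449,327),(193,358),(432,395)]])
c=np.array([(.037,.128),(.037,-.128),(-.037,.128),(-.037,-.128)])
a,Rt,tt,e=fit(c,T);print('tray',a,tt,(e*1000).round(1).tolist(),'in mixer',R.T@(tt-t))
k=f(98,289,.121)[:2];h=R@[.05,.24]+t;v=R.T@(k-h);print('knob',k,'hub',h,v,np.linalg.norm(v),'swing',.75+np.arctan2(v[1],-v[0]))
print('pad',R.T@(f(186,205,.05)[:2]-t))
E
```

```text
mixer -0.10216260331603433 [0.5823618  0.04037193] [[0.2, -0.2], [0.3, 1.9], [-0.2, -0.4], [-1.3, 1.2], [1.0, -2.5]]
tray -0.119984393257689 [0.51589379 0.03838861] [[2.6, -2.5], [-0.0, 5.9], [-2.0, -1.7], [-0.5, -1.7]] in mixer [-0.06591917 -0.00875172]
knob [0.55622422 0.26510754] hub [0.65657749 0.27402131] [-0.09892096 -0.01910181] 0.10074837371401839 swing 0.5592460341072928
pad [0.06219186 0.15152839]
```

```bash
R='{"linear":[-0.05,0,0],"angular":[0,0,0.9],"gripper":100}'; python3 -m crank '[{"linear":[-0.05,0,0],"angular":[0,0,0.9],"gripper":100},{"linear":[-0.05,0,0],"angular":[0,0,0.9],"gripper":100},{"linear":[-0.05,0,0],"angular":[0,0,0.9],"gripper":100},{"linear":[-0.05,0,0],"angular":[0,0,0.9],"gripper":100},{"linear":[-0.05,0,0],"angular":[0,0,0.9],"gripper":100},{"linear":[-0.05,0,0],"angular":[0,0,0.9],"gripper":100},{"linear":[-0.05,0,0],"angular":[0,0,0.9],"gripper":100},{"linear":[-0.05,0,0],"angular":[0,0,0.9],"gripper":100},{"linear":[-0.05,0,0],"angular":[0,0,0.9],"gripper":100},{"linear":[-0.05,0,0],"angular":[0,0,0.9],"gripper":100},{"linear":[-0.05,0,0],"angular":[0,0,0.9],"gripper":100},{"linear":[-0.05,0,0],"angular":[0,0,0.9],"gripper":100},{"linear":[-0.05,0,0],"angular":[0,0,0.9],"gripper":100},{"linear":[-0.05,0,0],"angular":[0,0,0.9],"gripper":100},{"linear":[-0.05,0,0],"angular":[0,0,0.9],"gripper":100},{"linear":[-0.05,0,0],"angular":[0,0,0.9],"gripper":100},{"linear":[-0.05,0,0],"angular":[0,0,0.9],"gripper":100},{"linear":[-0.05,0,0],"angular":[0,0,0.9],"gripper":100},{"linear":[-0.05,0,0],"angular":[0,0,0.9],"gripper":100},{"linear":[-0.05,0,0],"angular":[0,0,0.9],"gripper":100}]' 30
```

```text
t: 1.77
tool_pos: [0.6498, -0.052, 0.2418]
orientation: [[0.084, 0.996, -0.001], [0.996, -0.084, -0.0], [-0.0, -0.001, -1.0]]
force: [0.5, -0.8, -0.8]
width: 0.997
finger_force: 0.0
```

```bash
python3 -m crank '[{"linear":[-0.045,-0.0233,0],"angular":[0,0,0],"gripper":100},{"linear":[-0.0465,-0.0233,0],"angular":[0,0,0],"gripper":100},{"linear":[-0.0465,-0.0233,0],"angular":[0,0,0],"gripper":100},{"linear":[-0.0465,-0.0233,0],"angular":[0,0,0],"gripper":100},{"linear":[-0.0465,-0.0233,0],"angular":[0,0,0],"gripper":100},{"linear":[-0.0465,-0.0233,0],"angular":[0,0,0],"gripper":100},{"linear":[-0.0465,-0.0233,0],"angular":[0,0,0],"gripper":100},{"linear":[-0.0465,-0.0233,0],"angular":[0,0,0],"gripper":100},{"linear":[-0.0465,-0.0233,0],"angular":[0,0,0],"gripper":100},{"linear":[-0.0465,-0.0233,0],"angular":[0,0,0.2],"gripper":100},{"linear":[0,0,0],"angular":[0,0,0.1],"gripper":100},{"linear":[0,0,0],"angular":[0,0,0],"gripper":100}]'
cat >> h.py <<'E'
def lids(save=None,thr=70,z=.056):
    m=manip.camera_model('wrist');im=manip.get_image('wrist')
    if save:cv2.imwrite(save,im)
    d=cv2.morphologyEx((im.max(2)<thr).astype(np.uint8),cv2.MORPH_OPEN,np.ones((5,5)))
    n,l,st,ce=cv2.connectedComponentsWithStats(d)
    for i in range(1,n):
        if st[i][4]>300:
            cs,_=cv2.findContours((l==i).astype(np.uint8),0,2);(c,r)=cv2.minEnclosingCircle(cs[0])
            p=at('wrist',c,z,m);q=at('wrist',(c[0]+r,c[1]),z,m);print(st[i].tolist(),np.round(c),'pos',p.round(4),'diam',round(2000*np.linalg.norm(q-p)))
def toolmove(p):
    s=manip.read_state();O=np.array(s['orientation']);print('t',s['t'],'rows share',(O.T@(np.array(p)-s['tool_pos'])/.8).round(4))
E
python3 -c "
from h import *
lids('pics/w1.png');toolmove((.433,-.407,.042));print(manip.camera_model('wrist')['world_from_camera'])"
```

```text
t: 2.77
tool_pos: [0.4315, -0.407, 0.2421]
orientation: [[0.108, 0.994, -0.001], [0.994, -0.108, -0.0], [-0.001, -0.001, -1.0]]
force: [0.8, 0.3, -0.4]
width: 1.001
finger_force: 0.0
[142, 0, 105, 37, 1363] [194.  16.] pos [ 0.3567 -0.2401  0.056 ] diam 84
[487, 13, 50, 53, 1525] [515.  41.] pos [ 0.6049 -0.2854  0.056 ] diam 44
[392, 29, 39, 53, 878] [416.  54.] pos [ 0.5276 -0.2855  0.056 ] diam 45
[532, 79, 53, 61, 2069] [562. 107.] pos [ 0.6468 -0.3396  0.056 ] diam 58
[415, 140, 74, 61, 3425] [452. 168.] pos [ 0.5566 -0.3793  0.056 ] diam 65
[284, 179, 58, 60, 2742] [313. 209.] pos [ 0.4316 -0.4027  0.056 ] diam 55
[0, 303, 640, 177, 57631] [320. 448.] pos [ 0.4083 -0.6817  0.056 ] diam 723
t 2.8167 rows share [-0.0026 -0.      0.2499]
[[ 9.94347302e-01 -1.01368021e-01 -3.15906227e-02  4.40686244e-01]
 [-1.06175455e-01 -9.48005371e-01 -3.00020981e-01 -3.27573389e-01]
 [ 4.64452972e-04  3.01679201e-01 -9.53409379e-01  3.74670178e-01]
 [ 0.00000000e+00  0.00000000e+00  0.00000000e+00  1.00000000e+00]]
```

View pics/w1.png

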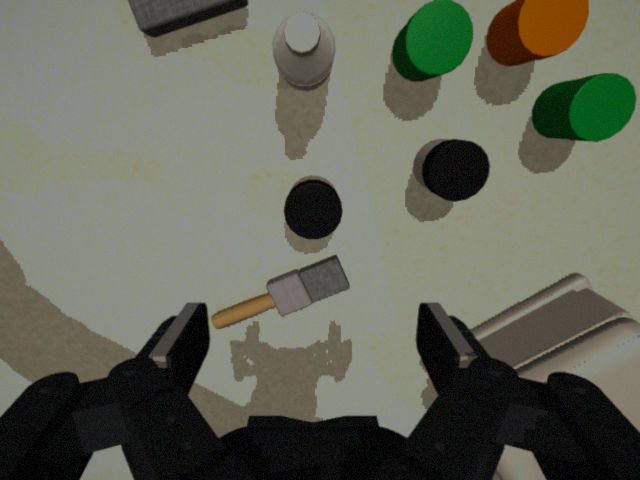

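Wrist: jar A's lid at (313,209) is 55 mm across, which matches. The brush tip at (338,275) is clear of the fingers; the second jar is at (455,169).

```bash
python3 -m crank '[{"linear":[0.0045,0,0.045],"angular":[0,0,0],"gripper":100},{"linear":[0,0,0.045],"angular":[0,0,0],"gripper":100},{"linear":[0,0,0.045],"angular":[0,0,0],"gripper":100},{"linear":[0,0,0.045],"angular":[0,0,0],"gripper":100},{"linear":[0,0,0.045],"angular":[0,0,0],"gripper":100},{"linear":[0,0,0.025],"angular":[0,0,0],"gripper":100},{"linear":[0,0,0],"angular":[0,0,0],"gripper":100},{"linear":[0,0,0],"angular":[0,0,0],"gripper":0},{"linear":[0,0,0],"angular":[0,0,0],"gripper":0},{"linear":[0,0,0],"angular":[0,0,0],"gripper":0},{"linear":[0,0,0],"angular":[0,0,0],"gripper":0},{"linear":[0,0,0],"angular":[0,0,0],"gripper":0},{"linear":[0,0,0],"angular":[0,0,0],"gripper":0}]' 50
```

```text
t: 3.9
tool_pos: [0.4358, -0.4016, 0.0446]
orientation: [[0.102, 0.995, 0.003], [0.995, -0.102, -0.001], [-0.001, 0.004, -1.0]]
force: [0.2, 1.9, 6.1]
width: 0.614
finger_force: 52.4
```

```bash
python3 -m crank '[{"linear":[0,0,-0.02],"angular":[0,0,0],"gripper":0},{"linear":[0,0,-0.045],"angular":[0,0,0],"gripper":0},{"linear":[0,0,-0.045],"angular":[0,0,0],"gripper":0},{"linear":[0,0,-0.045],"angular":[0,0,0],"gripper":0},{"linear":[0,0,-0.045],"angular":[0,0,0],"gripper":0},{"linear":[0.04,0.006,0],"angular":[0,0,0],"gripper":0},{"linear":[0.044,0.006,0],"angular":[0,0,0],"gripper":0},{"linear":[0.044,0.006,0],"angular":[0,0,0],"gripper":0},{"linear":[0.044,0.006,0],"angular":[0,0,0],"gripper":0},{"linear":[0.044,0.006,0],"angular":[0,0,0],"gripper":0},{"linear":[0.044,0.006,0],"angular":[0,0,0],"gripper":0},{"linear":[0.044,0.006,0],"angular":[0,0,0],"gripper":0},{"linear":[0.044,0.006,0],"angular":[0,0,0],"gripper":0},{"linear":[0,0,0],"angular":[0,0,0],"gripper":0},{"linear":[0,0,0],"angular":[0,0,0],"gripper":0}]'
python3 -c "
from h import *
cv2.imwrite('pics/w2.png',manip.get_image('wrist'));np.save('w2.npy',manip.camera_model('wrist')['world_from_camera'])"
```

```text
t: 5.15
tool_pos: [0.5019, -0.1259, 0.2035]
orientation: [[0.098, 0.995, 0.002], [0.995, -0.098, 0.001], [0.001, 0.002, -1.0]]
force: [0.2, -1.5, -1.7]
width: 0.61
finger_force: 52.8
```

View pics/w2.png

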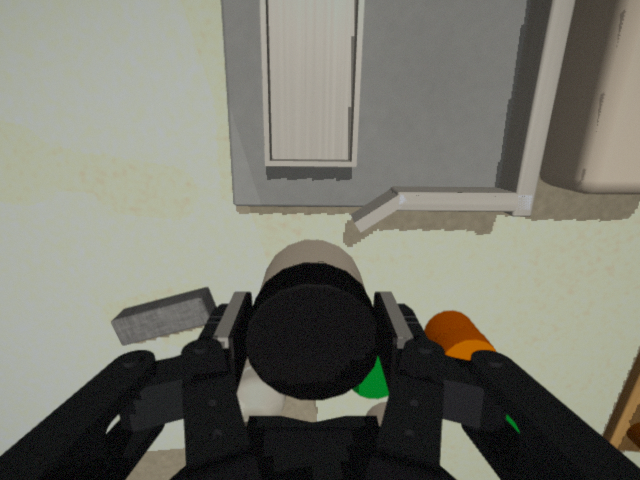

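Jar A is held upright; tray's right-end outer rim corners at (264,166) and (358,166), deck corner (235,206), end-fence corner (531,213).

```bash
python3 - <<'E'
from h import *
m=dict(manip.camera_model('wrist'));m['world_from_camera']=np.load('w2.npy')
a=at('wrist',(264,166),.042,m);b=at('wrist',(358,166),.042,m);c=at('wrist',(261,5),.042,m);e=at('wrist',(363,5),.042,m)
print(a,b,np.linalg.norm(a-b),'deck',at('wrist',(235,206),.02,m),'yaw',np.arctan2(*(a-c)[:2])*1,np.arctan2(*(b-e)[:2]))
R=lambda t:np.array([[np.cos(t),-np.sin(t)],[np.sin(t),np.cos(t)]])
print('deck pred',R(-.102)@[-.135,-.175]+[.5824,.0404])
ctr=(a+b)[:2]/2+R(-.11)@[0,.128];print('ctr',ctr)
for y in(-.05,.05):
  p=ctr+R(-.11)@[0,y];print(y,p);toolmove((*p,.068))
E
```

```text
[ 0.46659785 -0.07837962  0.042     ] [ 0.54239511 -0.08626122  0.042     ] 0.07620593149582419 deck [ 0.43239841 -0.11297778  0.02      ] yaw -3.014554422933314 -3.046774995710878
deck pred [ 0.4302826 -0.1199443]
ctr [0.5185481  0.04490596]
-0.05 [ 0.51305919 -0.00479184]
t 5.2 rows share [ 0.1545 -0.0013  0.1693]
0.05 [0.52403702 0.09460377]
t 5.2 rows share [ 2.795e-01 -2.000e-04  1.693e-01]
```

```bash
python3 -m crank '[{"linear":[0.03,-0.002,0],"angular":[0,0,0],"gripper":0},{"linear":[0.045,0,0],"angular":[0,0,0],"gripper":0},{"linear":[0.045,0,0],"angular":[0,0,0],"gripper":0},{"linear":[0.03,0,0],"angular":[0,0,0],"gripper":0},{"linear":[0,0,0.04],"angular":[0,0,0],"gripper":0},{"linear":[0,0,0.045],"angular":[0,0,0],"gripper":0},{"linear":[0,0,0.045],"angular":[0,0,0],"gripper":0},{"linear":[0,0,0.02],"angular":[0,0,0],"gripper":0},{"linear":[0,0,0],"angular":[0,0,0],"gripper":0}]'
python3 -c "
from h import *
toolmove((.512,-.008,.0695))
cv2.imwrite('pics/w3.png',manip.get_image('wrist'))"
```

```text
t: 5.95
tool_pos: [0.5094, -0.0104, 0.0792]
orientation: [[0.105, 0.994, -0.005], [0.994, -0.105, -0.002], [-0.002, -0.005, -1.0]]
force: [-0.9, 0.4, -1.6]
width: 0.609
finger_force: 52.8
t 5.95 rows share [0.0033 0.003  0.0122]
```

View pics/w3.png

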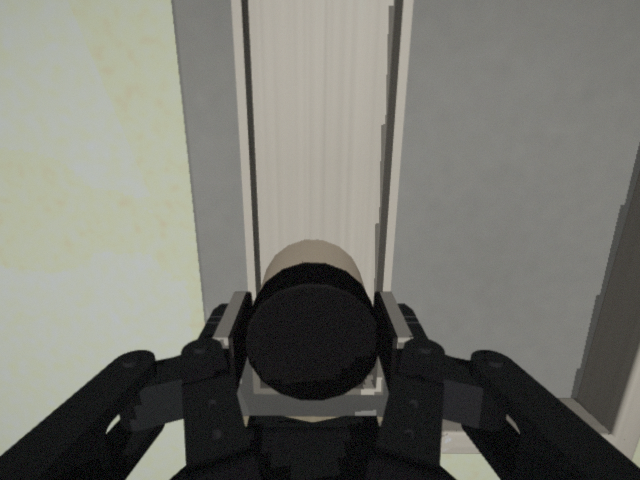

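The jar sits between the walls, about 2 mm to the near side (body 265–363, walls 258–380). Correct, lower and release.

```bash
python3 -m crank '[{"linear":[0.003,0.003,0.006],"angular":[0,0,0],"gripper":0},{"linear":[0,0,0.006],"angular":[0,0,0],"gripper":0},{"linear":[0,0,0],"angular":[0,0,0],"gripper":0},{"linear":[0,0,0],"angular":[0,0,0],"gripper":0}]'
python3 -m crank '[{"linear":[0,0,0],"angular":[0,0,0],"gripper":75},{"linear":[0,0,0],"angular":[0,0,0],"gripper":85},{"linear":[0,0,0],"angular":[0,0,0],"gripper":100},{"linear":[0,0,0],"angular":[0,0,0],"gripper":100},{"linear":[0,0,-0.03],"angular":[0,0,0],"gripper":100},{"linear":[0,0,-0.045],"angular":[0,0,0],"gripper":100},{"linear":[0,0,-0.045],"angular":[0,0,0],"gripper":100},{"linear":[0,0,-0.045],"angular":[0,0,0],"gripper":100},{"linear":[-0.04,0,0],"angular":[0,0,0],"gripper":100},{"linear":[-0.045,0,0],"angular":[0,0,0],"gripper":100},{"linear":[-0.045,0,0],"angular":[0,0,0],"gripper":100},{"linear":[-0.045,0,0],"angular":[0,0,0],"gripper":100},{"linear":[-0.045,0,0],"angular":[0,0,0],"gripper":100},{"linear":[-0.045,0,0],"angular":[0,0,0],"gripper":100},{"linear":[-0.045,0,0],"angular":[0,0,0],"gripper":100},{"linear":[-0.045,0,0],"angular":[0,0,0],"gripper":100},{"linear":[-0.045,0.035,0],"angular":[0,0,0],"gripper":100},{"linear":[-0.03,0.035,0],"angular":[0,0,0],"gripper":100},{"linear":[0,0.04,0],"angular":[0,0,0],"gripper":100},{"linear":[0,0,0],"angular":[0,0,0],"gripper":100}]'
python3 -c "
from h import *
lids('pics/w4.png',thr=50);toolmove((.56,-.38,.045))"
```

```text
t: 6.33
tool_pos: [0.5148, -0.0063, 0.0734]
orientation: [[0.102, 0.995, 0.001], [0.995, -0.102, 0.0], [0.0, 0.001, -1.0]]
force: [-0.7, -0.1, -1.6]
width: 0.614
finger_force: 52.8
t: 8.0
tool_pos: [0.5686, -0.3541, 0.2026]
orientation: [[0.101, 0.995, -0.001], [0.995, -0.101, -0.0], [-0.0, -0.001, -1.0]]
force: [0.2, 1.1, -0.6]
width: 0.999
finger_force: 0.0
[0, 41, 90, 67, 1408] [40. 79.] pos [ 0.3862 -0.2273  0.056 ] diam 69
[403, 176, 18, 35, 449] [412. 193.] pos [ 0.6484 -0.336   0.056 ] diam 28
[611, 192, 29, 24, 527] [626. 204.] pos [ 0.8155 -0.3628  0.056 ] diam 25
[279, 223, 63, 65, 3237] [310. 255.] pos [ 0.5631 -0.3794  0.056 ] diam 54
[595, 241, 45, 33, 629] [617. 258.] pos [ 0.8151 -0.4084  0.056 ] diam 42
[0, 304, 640, 176, 56826] [320. 448.] pos [ 0.551  -0.5851  0.056 ] diam 633
t 8.05 rows share [-0.0335 -0.0046  0.1974]
```

View pics/w4.png

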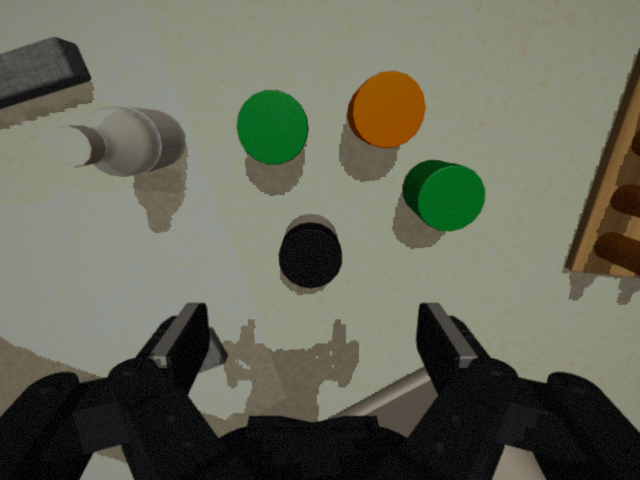

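Wrist: jar B at (310,255), diameter 54 mm; greens and orange are clear of the finger paths.

```bash
python3 -m crank '[{"linear":[-0.032,-0.004,0],"angular":[0,0,0],"gripper":100},{"linear":[0,0,0.045],"angular":[0,0,0],"gripper":100},{"linear":[0,0,0.045],"angular":[0,0,0],"gripper":100},{"linear":[0,0,0.045],"angular":[0,0,0],"gripper":100},{"linear":[0,0,0.045],"angular":[0,0,0],"gripper":100},{"linear":[0,0,0.0175],"angular":[0,0,0],"gripper":100},{"linear":[0,0,0],"angular":[0,0,0],"gripper":100},{"linear":[0,0,0],"angular":[0,0,0],"gripper":0},{"linear":[0,0,0],"angular":[0,0,0],"gripper":0},{"linear":[0,0,0],"angular":[0,0,0],"gripper":0},{"linear":[0,0,0],"angular":[0,0,0],"gripper":0},{"linear":[0,0,0],"angular":[0,0,0],"gripper":0},{"linear":[0,0,0],"angular":[0,0,0],"gripper":0},{"linear":[0,0,-0.02],"angular":[0,0,0],"gripper":0},{"linear":[0,0,-0.045],"angular":[0,0,0],"gripper":0},{"linear":[0,0,-0.045],"angular":[0,0,0],"gripper":0},{"linear":[0,0,-0.045],"angular":[0,0,0],"gripper":0},{"linear":[0,0,-0.045],"angular":[0,0,0],"gripper":0},{"linear":[0,0,0],"angular":[0,0,0],"gripper":0}]' 50; python3 -c "
from h import *
toolmove((.523,.09,.2));im=manip.get_image('top');cv2.imwrite('pics/top1.png',cv2.resize(im[130:300,205:472],None,fx=3,fy=3,interpolation=cv2.INTER_CUBIC))"
```

```text
t: 9.63
tool_pos: [0.5611, -0.3819, 0.217]
orientation: [[0.103, 0.995, 0.012], [0.995, -0.103, -0.006], [-0.005, 0.012, -1.0]]
force: [0.6, -0.8, 0.3]
width: 0.61
finger_force: 52.6
t 9.6333 rows share [ 0.582  -0.1083  0.0169]
```

View pics/top1.png

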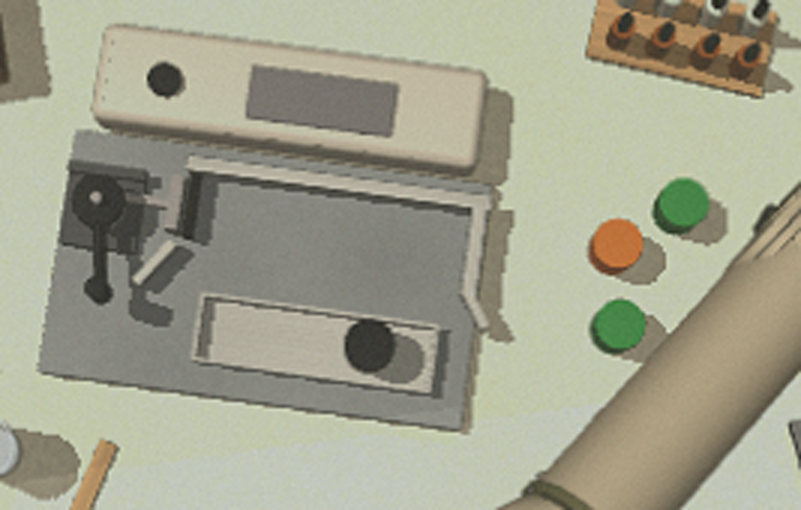

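Jar A stands in the tray at (370,345), tray unmoved.

```bash
python3 -m crank '[{"linear":[0.03,-0.008,0],"angular":[0,0,0],"gripper":0},{"linear":[0.046,-0.0083,0],"angular":[0,0,0],"gripper":0},{"linear":[0.046,-0.0083,0],"angular":[0,0,0],"gripper":0},{"linear":[0.046,-0.0083,0],"angular":[0,0,0],"gripper":0},{"linear":[0.046,-0.0083,0],"angular":[0,0,0],"gripper":0},{"linear":[0.046,-0.0083,0],"angular":[0,0,0],"gripper":0},{"linear":[0.046,-0.0083,0],"angular":[0,0,0],"gripper":0},{"linear":[0.046,-0.0083,0],"angular":[0,0,0],"gripper":0},{"linear":[0.046,-0.0083,0],"angular":[0,0,0],"gripper":0},{"linear":[0.046,-0.0083,0],"angular":[0,0,0],"gripper":0},{"linear":[0.046,-0.0083,0],"angular":[0,0,0],"gripper":0},{"linear":[0.046,-0.0083,0],"angular":[0,0,0],"gripper":0},{"linear":[0.046,-0.0083,0],"angular":[0,0,0],"gripper":0},{"linear":[0,0,0.04],"angular":[0,0,0],"gripper":0},{"linear":[0,0,0.045],"angular":[0,0,0],"gripper":0},{"linear":[0,0,0.045],"angular":[0,0,0],"gripper":0},{"linear":[0,0,0.03],"angular":[0,0,0],"gripper":0},{"linear":[0,0,0],"angular":[0,0,0],"gripper":0}]'
python3 -c "
from h import *
toolmove((.5225,.089,.0695))
cv2.imwrite('pics/w5.png',manip.get_image('wrist'))"
```

```text
t: 11.18
tool_pos: [0.5181, 0.0921, 0.0748]
orientation: [[0.102, 0.995, -0.006], [0.995, -0.102, -0.002], [-0.003, -0.006, -1.0]]
force: [-0.9, 0.6, -1.0]
width: 0.612
finger_force: 58.1
t 11.1833 rows share [-0.0032  0.0059  0.0066]
```

View pics/w5.png

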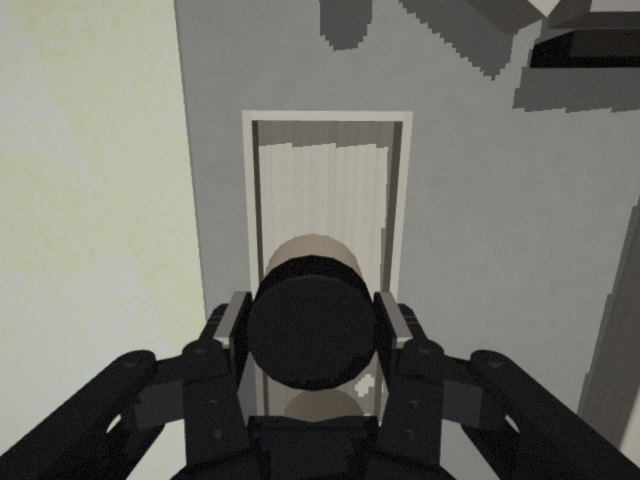

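The jar is about 4–5 mm toward the near wall (body 265–363, walls 258–382). Shift, lower, release, retreat while turning.

```bash
python3 -m crank '[{"linear":[-0.002,0.006,0.002],"angular":[0,0,0],"gripper":0},{"linear":[0,0,0.004],"angular":[0,0,0],"gripper":0},{"linear":[0,0,0],"angular":[0,0,0],"gripper":0},{"linear":[0,0,0],"angular":[0,0,0],"gripper":0},{"linear":[0,0,0],"angular":[0,0,0],"gripper":75},{"linear":[0,0,0],"angular":[0,0,0],"gripper":85},{"linear":[0,0,0],"angular":[0,0,0],"gripper":100},{"linear":[0,0,0],"angular":[0,0,0],"gripper":100},{"linear":[0,0,-0.03],"angular":[0,0,0],"gripper":100},{"linear":[0,0,-0.045],"angular":[0,0,0],"gripper":100},{"linear":[0,0,-0.045],"angular":[0,0,0],"gripper":100},{"linear":[0,-0.04,0],"angular":[0,0,0],"gripper":100},{"linear":[0,-0.045,0],"angular":[0,0,0],"gripper":100},{"linear":[0,0,0],"angular":[0,0,1],"gripper":60},{"linear":[0,0,0],"angular":[0,0,1],"gripper":60},{"linear":[0,0,0],"angular":[0,0,1],"gripper":60},{"linear":[0,0,0],"angular":[0,0,1],"gripper":60}]'
python3 -m crank '[{"linear":[0,0,0],"angular":[0,0,1],"gripper":60},{"linear":[0,0,0],"angular":[0,0,1],"gripper":60},{"linear":[0,0,0],"angular":[0,0,1],"gripper":60},{"linear":[0,0,0],"angular":[0,0,1],"gripper":60},{"linear":[0,0,0],"angular":[0,0,1],"gripper":60},{"linear":[0,0,0],"angular":[0,0,1],"gripper":60},{"linear":[0,0,0],"angular":[0,0,1],"gripper":60},{"linear":[0,0,0],"angular":[0,0,1],"gripper":60},{"linear":[0,0,0],"angular":[0,0,1],"gripper":60},{"linear":[0,0,0],"angular":[0,0,1],"gripper":60},{"linear":[0,0,0],"angular":[0,0,1],"gripper":60},{"linear":[0,0,0],"angular":[0,0,1],"gripper":60},{"linear":[0,0,0],"angular":[0,0,1],"gripper":60},{"linear":[0,0,0],"angular":[0,0,1],"gripper":60},{"linear":[0,0,0],"angular":[0,0,1],"gripper":60},{"linear":[0,0,0],"angular":[0,0,1],"gripper":60},{"linear":[0,0,0],"angular":[0,0,1],"gripper":60},{"linear":[0,0,0],"angular":[0,0,1],"gripper":60},{"linear":[0,0,0],"angular":[0,0,0.8],"gripper":60},{"linear":[0,0,0],"angular":[0,0,0],"gripper":60}]'
python3 -c "
from h import *
toolmove((.44,.05,.034));print(manip.read_state()['qpos'])
cv2.imwrite('pics/w6.png',manip.get_image('wrist'))"
```

```text
t: 12.65
tool_pos: [0.4577, 0.0977, 0.1702]
orientation: [[0.376, 0.927, 0.0], [0.927, -0.376, 0.001], [0.001, 0.0, -1.0]]
force: [-0.6, -0.9, -0.3]
width: 0.601
finger_force: 0.0
t: 14.32
tool_pos: [0.4578, 0.0975, 0.17]
orientation: [[0.992, -0.126, 0.0], [-0.126, -0.992, 0.0], [0.0, -0.0, -1.0]]
force: [0.0, -0.4, -1.1]
width: 0.599
finger_force: 0.0
t 14.3167 rows share [-0.0146  0.0618  0.17  ]
[-0.70014591  0.03026781  0.40273159  1.97410787 -0.01321032  1.13954312
 -1.98908466]
```

View pics/w6.png

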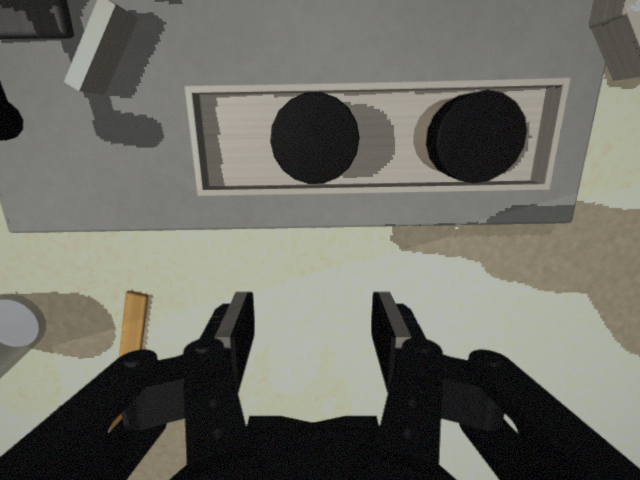

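Both jars are upright in the tray (314,137) and (477,136); near rim corners (200,194), (551,189).

```bash
python3 - <<'E'
from h import *
a=at('wrist',(200,194),.042);b=at('wrist',(551,189),.042)
print(a,b,np.linalg.norm(a-b),'yaw',np.arctan2((b-a)[0],-(b-a)[1]))
mid=(a+b)[:2]/2
t=-.105;ax=np.array([np.cos(t),np.sin(t)]);p=mid-ax*.036
print(mid,p);toolmove((*p,.034))
dl=at('wrist',(12,232),.02);dr=at('wrist',(573,221),.02);print('deck',dl,dr,np.arctan2((dr-dl)[0],-(dr-dl)[1]))
E
```

```text
[0.49572073 0.17685045 0.042     ] [ 0.46737064 -0.07797345  0.042     ] 0.2563960751974025 yaw -0.1107980083530155
[0.48154569 0.0494385 ] [0.44574395 0.05321156]
t 14.3667 rows share [-0.0082  0.0569  0.17  ]
deck [0.48043398 0.34280652 0.02      ] [ 0.43300081 -0.11145834  0.02      ] -0.10404040685635228
```

```bash
python3 -m crank '[{"linear":[-0.008,0.03,0],"angular":[0,0,-0.33],"gripper":60},{"linear":[0,0.027,0],"angular":[0,0,0],"gripper":60},{"linear":[0,0,0.045],"angular":[0,0,0],"gripper":60},{"linear":[0,0,0.045],"angular":[0,0,0],"gripper":60},{"linear":[0,0,0.045],"angular":[0,0,0],"gripper":60},{"linear":[0,0,0.033],"angular":[0,0,0],"gripper":60},{"linear":[0,0,0],"angular":[0,0,0],"gripper":60},{"linear":[0.01,0,0],"angular":[0,0,0],"gripper":60},{"linear":[0.01,0,0],"angular":[0,0,0],"gripper":60},{"linear":[0.01,0,0],"angular":[0,0,0],"gripper":60},{"linear":[0.01,0,0],"angular":[0,0,0],"gripper":60},{"linear":[0.01,0,0],"angular":[0,0,0],"gripper":60}]'
python3 -c "
from h import *
cv2.imwrite('pics/w7.png',manip.get_image('wrist'));print(manip.read_state()['force'])"
```

```text
t: 15.37
tool_pos: [0.4869, 0.0494, 0.0367]
orientation: [[0.995, -0.1, -0.0], [-0.1, -0.995, 0.001], [-0.0, -0.001, -1.0]]
force: [-7.2, 0.4, 4.9]
width: 0.601
finger_force: 3.4
[-1.24840863  0.48017557  0.21833857]
```

View pics/w7.png

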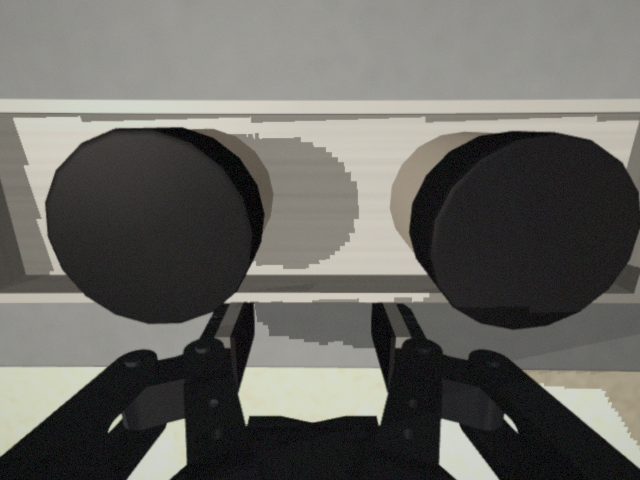

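The two fingers bear on the near wall squarely; jars clear of the gripper body.

```bash
python3 -m crank '[{"linear":[0.01,0,0],"angular":[0,0,0],"gripper":60},{"linear":[0.012,0,0],"angular":[0,0,0],"gripper":60},{"linear":[0.012,0,0],"angular":[0,0,0],"gripper":60},{"linear":[0.012,0,0],"angular":[0,0,0],"gripper":60},{"linear":[0.012,0,0],"angular":[0,0,0],"gripper":60},{"linear":[0.012,0,0],"angular":[0,0,0],"gripper":60},{"linear":[0.012,0,0],"angular":[0,0,0],"gripper":60},{"linear":[0.012,0,0],"angular":[0,0,0],"gripper":60},{"linear":[0.012,0,0],"angular":[0,0,0],"gripper":60},{"linear":[0.01,0,0],"angular":[0,0,0],"gripper":60},{"linear":[0.006,0,0],"angular":[0,0,0],"gripper":60},{"linear":[0.005,0,0],"angular":[0,0,0],"gripper":60}]'
```

```text
t: 16.42
tool_pos: [0.5876, 0.039, 0.0361]
orientation: [[0.995, -0.1, -0.0], [-0.1, -0.995, 0.0], [-0.0, -0.0, -1.0]]
force: [-7.6, 0.4, 5.6]
width: 0.602
finger_force: 3.5
```

```bash
python3 -m crank '[{"linear":[0.004,0,0],"angular":[0,0,0],"gripper":60},{"linear":[0.004,0,0],"angular":[0,0,0],"gripper":60}]' | egrep 'pos|^force';python3 -m crank '[{"linear":[0.004,0,0],"angular":[0,0,0],"gripper":60},{"linear":[0.002,0,0],"angular":[0,0,0],"gripper":60},{"linear":[0,0,0],"angular":[0,0,0],"gripper":60}]'| egrep 'pos|^force'
```

```text
tool_pos: [0.5936, 0.0384, 0.0361]
force: [-6.9, 0.3, 4.8]
tool_pos: [0.598, 0.0381, 0.0359]
force: [-6.7, 2.2, 4.2]
```

```bash
python3 -m crank '[{"linear":[0.003,0,0],"angular":[0,0,0],"gripper":60},{"linear":[0,0,0],"angular":[0,0,0],"gripper":60}]' | egrep 'pos|^force';python3 -m crank '[{"linear":[0.003,0,0],"angular":[0,0,0],"gripper":60},{"linear":[0,0,0],"angular":[0,0,0],"gripper":60}]'| egrep 'pos|^force';python3 -c "
from h import *
cv2.imwrite('pics/w8.png',manip.get_image('wrist'))"
```

```text
tool_pos: [0.5984, 0.038, 0.0355]
force: [-16.7, 1.8, 11.6]
tool_pos: [0.5985, 0.0377, 0.035]
force: [-26.9, 2.4, 17.9]
```

View pics/w8.png

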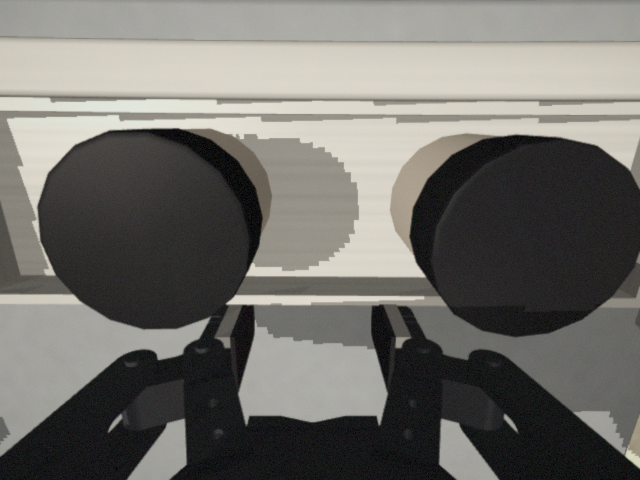

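Tray's far wall is flat on the fence (rows 97–103 parallel along the whole picture) and the force rises at TCP x .0163 in the mixer frame: home. Back off, rise and unwind the wrist for the knob.

```bash
python3 -m crank '[{"linear":[-0.01,0,0],"angular":[0,0,0],"gripper":60},{"linear":[-0.03,0,0],"angular":[0,0,0],"gripper":60},{"linear":[-0.04,0,0],"angular":[0,0,0],"gripper":60},{"linear":[-0.04,0,-0.02],"angular":[0,0,0],"gripper":60},{"linear":[0,0,-0.045],"angular":[0,0,-1],"gripper":60},{"linear":[0,0,-0.045],"angular":[0,0,-1],"gripper":60},{"linear":[0,0,-0.045],"angular":[0,0,-1],"gripper":60},{"linear":[0,0,-0.045],"angular":[0,0,-1],"gripper":60},{"linear":[0,0,0],"angular":[0,0,-1],"gripper":60},{"linear":[0,0,0],"angular":[0,0,-1],"gripper":60},{"linear":[0,0,0],"angular":[0,0,-1],"gripper":60},{"linear":[0,0,0],"angular":[0,0,-1],"gripper":60},{"linear":[0,0,0],"angular":[0,0,-1],"gripper":60},{"linear":[0,0,0],"angular":[0,0,-1],"gripper":60},{"linear":[0,0,0],"angular":[0,0,-1],"gripper":60},{"linear":[0,0,0],"angular":[0,0,-1],"gripper":60},{"linear":[0,0,0],"angular":[0,0,-1],"gripper":60},{"linear":[0,0,0],"angular":[0,0,-1],"gripper":60},{"linear":[0,0,0],"angular":[0,0,-1],"gripper":60},{"linear":[0,0,0],"angular":[0,0,-1],"gripper":60}]'|egrep 'pos|ori'
python3 -m crank '[{"linear":[0,0,0],"angular":[0,0,-1],"gripper":60},{"linear":[0,0,0],"angular":[0,0,-1],"gripper":60},{"linear":[0,0,0],"angular":[0,0,-1],"gripper":60},{"linear":[0,0,0],"angular":[0,0,-1],"gripper":60},{"linear":[0,0,0],"angular":[0,0,-1],"gripper":60},{"linear":[0,0,0],"angular":[0,0,-1],"gripper":60},{"linear":[0,0,0],"angular":[0,0,-1],"gripper":60},{"linear":[0,0,0],"angular":[0,0,-1],"gripper":60},{"linear":[0,0,0],"angular":[0,0,-1],"gripper":60},{"linear":[0,0,0],"angular":[0,0,-1],"gripper":60},{"linear":[0,0,0],"angular":[0,0,-1],"gripper":60},{"linear":[0,0,0],"angular":[0,0,-1],"gripper":60},{"linear":[0,0,0],"angular":[0,0,-1],"gripper":60},{"linear":[0,0,0],"angular":[0,0,-1],"gripper":60},{"linear":[0,0,0],"angular":[0,0,-1],"gripper":60},{"linear":[0,0,0],"angular":[0,0,-1],"gripper":60},{"linear":[0,0,0],"angular":[0,0,-1],"gripper":60},{"linear":[0,0,0],"angular":[0,0,-1],"gripper":60},{"linear":[0,0,0],"angular":[0,0,-1],"gripper":60},{"linear":[0,0,0],"angular":[0,0,-1],"gripper":60}]'|egrep 'pos|ori'
python3 -m crank '[{"linear":[0,0,0],"angular":[0,0,-1],"gripper":60},{"linear":[0,0,0],"angular":[0,0,-1],"gripper":60},{"linear":[0,0,0],"angular":[0,0,-1],"gripper":60},{"linear":[0,0,0],"angular":[0,0,-1],"gripper":60},{"linear":[0,0,0],"angular":[0,0,-1],"gripper":60},{"linear":[0,0,0],"angular":[0,0,-1],"gripper":60},{"linear":[0,0,0],"angular":[0,0,-1],"gripper":60},{"linear":[0,0,0],"angular":[0,0,-1],"gripper":60},{"linear":[0,0,0],"angular":[0,0,-1],"gripper":60},{"linear":[0,0,0],"angular":[0,0,-1],"gripper":60},{"linear":[0,0,0],"angular":[0,0,-1],"gripper":60},{"linear":[0,0,0],"angular":[0,0,-0.7],"gripper":60},{"linear":[0,0,0],"angular":[0,0,0],"gripper":60}]'|egrep 'pos|ori'
python3 -c "
from h import *
toolmove((.556,.265,.2));print(manip.read_state()['qpos'])"
```

```text
tool_pos: [0.5085, 0.0467, 0.1964]
orientation: [[0.524, 0.852, 0.003], [0.852, -0.524, 0.001], [0.002, 0.002, -1.0]]
tool_pos: [0.5085, 0.0467, 0.1964]
orientation: [[-0.748, 0.664, 0.003], [0.664, 0.748, 0.0], [-0.002, 0.002, -1.0]]
tool_pos: [0.5084, 0.0467, 0.1963]
orientation: [[-0.996, -0.09, 0.002], [-0.09, 0.996, 0.0], [-0.002, 0.0, -1.0]]
t 21.6333 rows share [-0.0838  0.2664 -0.0043]
[-0.43976077  0.10543541  0.27696693  1.83804546 -0.03096445  1.19984978
  1.50775767]
```

```bash
python3 -m crank '[{"linear":[-0.0227,0.036,0],"angular":[0,0,0],"gripper":60},{"linear":[-0.0227,0.038,-0.005],"angular":[0,0,0],"gripper":60},{"linear":[-0.0227,0.038,0],"angular":[0,0,0],"gripper":60},{"linear":[-0.0227,0.038,0],"angular":[0,0,0],"gripper":60},{"linear":[-0.0227,0.038,0],"angular":[0,0,0],"gripper":60},{"linear":[-0.0227,0.038,0],"angular":[0,0,0],"gripper":60},{"linear":[-0.0227,0.04,0],"angular":[0,0,0],"gripper":60},{"linear":[0,0,0],"angular":[0,0,0],"gripper":60},{"linear":[0,0,0],"angular":[0,0,0],"gripper":60}]'
python3 -c "
from h import *
np.save('w9.npy',manip.camera_model('wrist')['world_from_camera'])
cv2.imwrite('pics/w9.png',manip.get_image('wrist'))
toolmove((.556,.265,.1))"
```

```text
t: 22.38
tool_pos: [0.6157, 0.2726, 0.1988]
orientation: [[-0.996, -0.089, 0.0], [-0.089, 0.996, 0.0], [-0.0, 0.0, -1.0]]
force: [-0.2, -0.8, 0.2]
width: 0.602
finger_force: 0.0
t 22.4333 rows share [ 7.520e-02 -1.000e-04  1.241e-01]
```

View pics/w9.png

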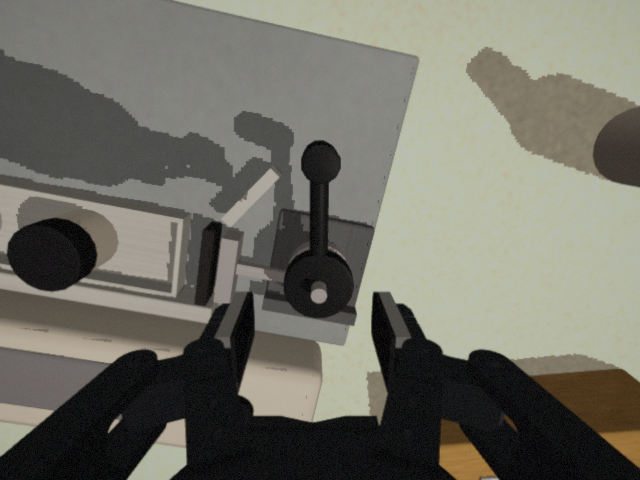

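Knob top at (320,160), hub at (318,290), arm along the tool x axis; the tray's left end (185,270) is close to the pad (208,265).

```bash
python3 - <<'E'
from h import *
k=at('wrist',(320.5,159),.121);h=at('wrist',(318.5,292),.07);print(k,h)
im=cv2.imread('pics/w9.png');d=(im.max(2)<60)[130:190,290:350].astype(np.uint8)
cs,_=cv2.findContours(d,0,2);c=max(cs,key=cv2.contourArea);pts=c[:,0]+[290,130];pts=pts[pts[:,1]<168]
(x,y),r=cv2.minEnclosingCircle(pts.astype(np.float32));k=at('wrist',(x,y),.121);print(x,y,r,k,'r mm',1000*np.linalg.norm(at('wrist',(x+r,y),.121)-k))
toolmove((*k[:2],.099))
hub=np.array([.6566,.274]);v=k[:2]-hub;print(np.linalg.norm(v),'swing',.75-(np.arctan2(v[1],v[0])%(2*np.pi)-(np.pi-.103)))
E
```

```text
[0.55704643 0.27043739 0.121     ] [0.66670994 0.28003584 0.07      ]
319.5948486328125 159.78932189941406 19.60469627380371 [0.55753659 0.26995675 0.121     ] r mm 11.344591995955206
t 22.4333 rows share [0.0728 0.0059 0.1253]
0.0991458857424193 swing 0.6062078350218854
```

```bash
python3 -m crank '[{"linear":[0.036,0.0045,0],"angular":[0,0,0],"gripper":60},{"linear":[0.037,0,0],"angular":[0,0,0],"gripper":60},{"linear":[0,0,0.04],"angular":[0,0,0],"gripper":60},{"linear":[0,0,0.045],"angular":[0,0,0],"gripper":60},{"linear":[0,0,0.0375],"angular":[0,0,0],"gripper":60},{"linear":[0,0,0],"angular":[0,0,0],"gripper":60},{"linear":[0,0,0],"angular":[0,0,0],"gripper":0},{"linear":[0,0,0],"angular":[0,0,0],"gripper":0},{"linear":[0,0,0],"angular":[0,0,0],"gripper":0},{"linear":[0,0,0],"angular":[0,0,0],"gripper":0},{"linear":[0,0,0],"angular":[0,0,0],"gripper":0},{"linear":[0,0,0],"angular":[0,0,0],"gripper":0},{"linear":[0,0,0],"angular":[0,0,0],"gripper":0}]' 60
```

```text
t: 23.52
tool_pos: [0.558, 0.2687, 0.1035]
orientation: [[-0.996, -0.087, 0.002], [-0.087, 0.996, 0.001], [-0.002, 0.001, -1.0]]
force: [-3.0, -1.6, 7.3]
width: 0.263
finger_force: 59.2
```

```bash
cat >> h.py <<'E'
HUB=np.array([.6566,.274])
def sw():
    s=manip.read_state();v=np.array(s['tool_pos'])[:2]-HUB;x=np.array(s['orientation'])[:,0]
    f=lambda v:.75-(np.arctan2(v[1],v[0])%(2*np.pi)-(np.pi-.103))
    O=np.array(s['orientation']);print('t',s['t'],'swing',f(v).round(3),'tool',f(x).round(3),'r',np.linalg.norm(v).round(4),'z',s['tool_pos'][2].round(4),'Ftool',(O.T@s['force']).round(1),'w',s['width'].round(3),s['finger_force'])
E
python3 -m crank '[{"linear":[-0.0003,0.0087,0],"angular":[0,0,1],"gripper":0},{"linear":[-0.0003,0.0087,0],"angular":[0,0,1],"gripper":0},{"linear":[-0.0003,0.0087,0],"angular":[0,0,1],"gripper":0},{"linear":[-0.0003,0.0087,0],"angular":[0,0,1],"gripper":0},{"linear":[-0.0003,0.0087,0],"angular":[0,0,1],"gripper":0},{"linear":[-0.0003,0.0087,0],"angular":[0,0,1],"gripper":0}]' >/dev/null; python3 -c "
from h import *
sw()"
```

```text
Traceback (most recent call last):
  File "h.py", line 29, in sw
    O=np.array(s['orientation']);print('t',s['t'],'swing',f(v).round(3),'tool',f(x).round(3),'r',np.linalg.norm(v).round(4),'z',s['tool_pos'][2].round(4),'Ftool',(O.T@s['force']).round(1),'w',s['width'].round(3),s['finger_force'])
                                                                                                                                                                                                ^^^^^^^^^^^^^^^^
AttributeError: 'float' object has no attribute 'round'
```

```bash
sed -i "s/s\['width'\].round(3)/round(s['width'],3)/;s/s\['tool_pos'\]\[2\].round(4)/round(float(s['tool_pos'][2]),4)/" h.py; python3 -c "
from h import *
sw()"
```

```text
t 24.0167 swing 1.018 tool 0.98 r 0.1018 z 0.1035 Ftool [ 6.5 -3.9 -9.9] w 0.261 59.46151077747345
```

```bash
python3 -m crank '[{"linear":[0.001,0.0087,0],"angular":[0,0,1],"gripper":0},{"linear":[-0.0003,0.0087,0],"angular":[0,0,1],"gripper":0},{"linear":[-0.0003,0.0087,0],"angular":[0,0,1],"gripper":0},{"linear":[-0.0003,0.0087,0],"angular":[0,0,1],"gripper":0},{"linear":[-0.0003,0.0087,0],"angular":[0,0,1],"gripper":0},{"linear":[-0.0003,0.0087,0],"angular":[0,0,1],"gripper":0}]' >/dev/null; python3 -c "
from h import *
sw()"
```

```text
t 24.5167 swing 1.429 tool 1.398 r 0.1049 z 0.1037 Ftool [ 5.1 -3.6 -8.3] w 0.263 59.35430109500885
```

```bash
sed -i 's/^HUB=.*/HUB=np.array([.6572,.2813])/' h.py; python3 -c "
from h import *
sw()"
python3 -m crank '[{"linear":[0,0,-0.01],"angular":[0,0,0],"gripper":0},{"linear":[0,0,-0.01],"angular":[0,0,0],"gripper":0},{"linear":[0,0,0],"angular":[0,0,0],"gripper":0}]' >/dev/null; python3 -c "
from h import *
sw()"
```

```text
t 24.5167 swing 1.373 tool 1.398 r 0.1003 z 0.1037 Ftool [ 5.1 -3.6 -8.3] w 0.263 59.35430109500885
t 24.7667 swing 1.365 tool 1.394 r 0.0991 z 0.1195 Ftool [3. 3. 5.] w 0.264 59.490317702293396
```

```bash
python3 -m crank '[{"linear":[0,-0.0087,0],"angular":[0,0,-1],"gripper":0},{"linear":[-0.0003,-0.0087,0],"angular":[0,0,-1],"gripper":0},{"linear":[-0.0003,-0.0087,0],"angular":[0,0,-1],"gripper":0},{"linear":[-0.0003,-0.0087,0],"angular":[0,0,-1],"gripper":0},{"linear":[-0.0003,-0.0087,0],"angular":[0,0,-1],"gripper":0},{"linear":[-0.0003,-0.0087,0],"angular":[0,0,-1],"gripper":0},{"linear":[-0.0003,-0.0087,0],"angular":[0,0,-1],"gripper":0},{"linear":[-0.0003,-0.0087,0],"angular":[0,0,-1],"gripper":0},{"linear":[-0.0003,-0.0087,0],"angular":[0,0,-1],"gripper":0},{"linear":[-0.0003,-0.0087,0],"angular":[0,0,-1],"gripper":0},{"linear":[-0.0003,-0.0087,0],"angular":[0,0,-1],"gripper":0},{"linear":[-0.0003,-0.0087,0],"angular":[0,0,-1],"gripper":0},{"linear":[-0.0003,-0.0087,0],"angular":[0,0,-1],"gripper":0},{"linear":[-0.0003,-0.0087,0],"angular":[0,0,-1],"gripper":0},{"linear":[-0.0003,-0.0087,0],"angular":[0,0,-1],"gripper":0},{"linear":[0,0,0],"angular":[0,0,0],"gripper":0}]' >/dev/null; python3 -c "
from h import *
sw()"; python3 -m crank '[{"linear":[0,0,0.008],"angular":[0,0,0],"gripper":0},{"linear":[0,0,0.01],"angular":[0,0,0],"gripper":0},{"linear":[0,0,0],"angular":[0,0,0],"gripper":0}]' >/dev/null; python3 -c "
from h import *
sw()"
```

```text
t 26.1 swing 0.294 tool 0.347 r 0.1001 z 0.1185 Ftool [-15.1   1.7  11.3] w 0.261 59.40742492675781
t 26.35 swing 0.304 tool 0.35 r 0.1006 z 0.104 Ftool [-10.6  -2.7   0.5] w 0.255 60.76112151145935
```

```bash
python3 -m crank '[{"linear":[-0.003,0,0.0025],"angular":[0,0,0],"gripper":0},{"linear":[0,0.0087,0],"angular":[0,0,1],"gripper":0},{"linear":[0,0.0087,0],"angular":[0,0,1],"gripper":0},{"linear":[0,0.0087,0],"angular":[0,0,1],"gripper":0},{"linear":[0,0.0087,0],"angular":[0,0,1],"gripper":0},{"linear":[0,0.0087,0],"angular":[0,0,1],"gripper":0},{"linear":[0,0.0087,0],"angular":[0,0,1],"gripper":0}]' >/dev/null; python3 -c "
from h import *
sw()"; python3 -m crank '[{"linear":[0,0.0087,0],"angular":[0,0,1],"gripper":0},{"linear":[0,0.0087,0],"angular":[0,0,1],"gripper":0},{"linear":[0,0.0087,0],"angular":[0,0,1],"gripper":0},{"linear":[0,0.0087,0],"angular":[0,0,1],"gripper":0},{"linear":[0,0.0087,0],"angular":[0,0,1],"gripper":0},{"linear":[0,0.0087,0],"angular":[0,0,1],"gripper":0},{"linear":[0,0.0087,0],"angular":[0,0,1],"gripper":0},{"linear":[0,0.0087,0],"angular":[0,0,1],"gripper":0},{"linear":[0,0.0087,0],"angular":[0,0,1],"gripper":0},{"linear":[0,0,0],"angular":[0,0,0],"gripper":0}]' >/dev/null; python3 -c "
from h import *
sw()
im=manip.get_image('top');cv2.imwrite('pics/top2.png',cv2.resize(im[130:300,205:472],None,fx=3,fy=3,interpolation=cv2.INTER_CUBIC))"
```

```text
t 26.9333 swing 0.732 tool 0.771 r 0.1001 z 0.1031 Ftool [ 2.8 -3.7 -9.4] w 0.262 61.75273060798645
t 27.7667 swing 1.373 tool 1.399 r 0.1006 z 0.1031 Ftool [ 1.9 -2.1 -9.4] w 0.26 61.74513816833496
```

View pics/top2.png

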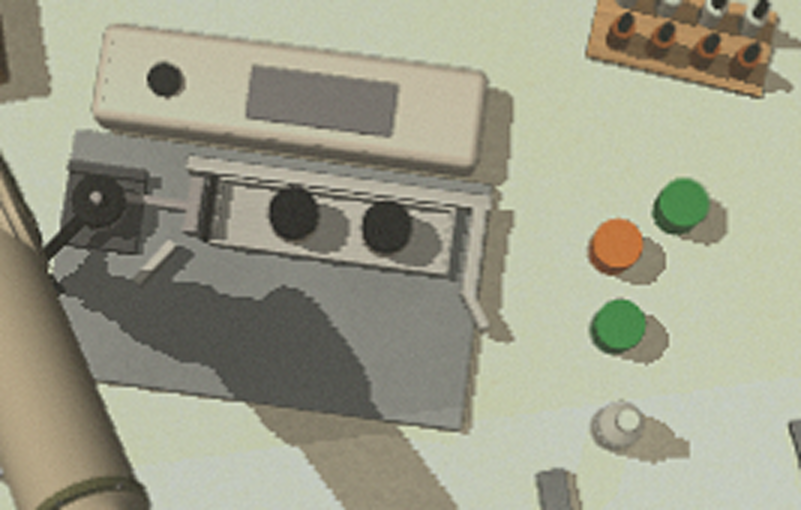

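Pad at (205,210) has reached the tray's left end; the right end (455,245) still has a gap to the end fence (472,245). Continue stroking.

```bash
python3 -m crank '[{"linear":[0,0,-0.01],"angular":[0,0,0],"gripper":0},{"linear":[0,0,-0.0115],"angular":[0,0,0],"gripper":0},{"linear":[-0.0006,-0.0087,0],"angular":[0,0,-1],"gripper":0},{"linear":[-0.0006,-0.0087,0],"angular":[0,0,-1],"gripper":0},{"linear":[-0.0006,-0.0087,0],"angular":[0,0,-1],"gripper":0},{"linear":[-0.0006,-0.0087,0],"angular":[0,0,-1],"gripper":0},{"linear":[-0.0006,-0.0087,0],"angular":[0,0,-1],"gripper":0},{"linear":[-0.0006,-0.0087,0],"angular":[0,0,-1],"gripper":0},{"linear":[-0.0006,-0.0087,0],"angular":[0,0,-1],"gripper":0},{"linear":[-0.0006,-0.0087,0],"angular":[0,0,-1],"gripper":0},{"linear":[-0.0006,-0.0087,0],"angular":[0,0,-1],"gripper":0},{"linear":[-0.0006,-0.0087,0],"angular":[0,0,-1],"gripper":0},{"linear":[-0.0006,-0.0087,0],"angular":[0,0,-1],"gripper":0},{"linear":[-0.0006,-0.0087,0],"angular":[0,0,-1],"gripper":0},{"linear":[-0.0006,-0.0087,0],"angular":[0,0,-1],"gripper":0},{"linear":[-0.0006,-0.0087,0],"angular":[0,0,-1],"gripper":0},{"linear":[-0.0006,-0.0087,0],"angular":[0,0,-1],"gripper":0},{"linear":[0,0,0],"angular":[0,0,0],"gripper":0}]' >/dev/null; python3 -c "
from h import *
sw()"; python3 -m crank '[{"linear":[0,0,0.01],"angular":[0,0,0],"gripper":0},{"linear":[0,0,0.0115],"angular":[0,0,0],"gripper":0},{"linear":[0,0,0],"angular":[0,0,0],"gripper":0}]' >/dev/null; python3 -c "
from h import *
sw()"
```

```text
t 29.3167 swing 0.295 tool 0.347 r 0.0996 z 0.1189 Ftool [-9.7  1.3  8. ] w 0.261 62.1434211730957
t 29.5667 swing 0.312 tool 0.35 r 0.101 z 0.1013 Ftool [  4.4  -3.6 -15.6] w 0.26 65.53786039352417
```

```bash
python3 -m crank '[{"linear":[0,0.0087,-0.001],"angular":[0,0,1],"gripper":0},{"linear":[0,0.0087,0],"angular":[0,0,1],"gripper":0},{"linear":[0,0.0087,0],"angular":[0,0,1],"gripper":0},{"linear":[0,0.0087,0],"angular":[0,0,1],"gripper":0},{"linear":[0,0.0087,0],"angular":[0,0,1],"gripper":0},{"linear":[0,0.0087,0],"angular":[0,0,1],"gripper":0},{"linear":[0,0.0087,0],"angular":[0,0,1],"gripper":0}]' >/dev/null; python3 -c "
from h import *
sw()"; python3 -m crank '[{"linear":[0,0.0087,0],"angular":[0,0,1],"gripper":0},{"linear":[0,0.0087,0],"angular":[0,0,1],"gripper":0},{"linear":[0,0.0087,0],"angular":[0,0,1],"gripper":0},{"linear":[0,0.0087,0],"angular":[0,0,1],"gripper":0},{"linear":[0,0.0087,0],"angular":[0,0,1],"gripper":0},{"linear":[0,0.0087,0],"angular":[0,0,1],"gripper":0},{"linear":[0,0.0087,0],"angular":[0,0,1],"gripper":0},{"linear":[0,0.0087,0],"angular":[0,0,1],"gripper":0},{"linear":[0,0,0],"angular":[0,0,0],"gripper":0}]' >/dev/null; python3 -c "
from h import *
sw()"
python3 -m crank '[{"linear":[0,0,-0.01],"angular":[0,0,0],"gripper":0},{"linear":[0,0,-0.0095],"angular":[0,0,0],"gripper":0},{"linear":[-0.0006,-0.0087,0],"angular":[0,0,-1],"gripper":0},{"linear":[-0.0006,-0.0087,0],"angular":[0,0,-1],"gripper":0},{"linear":[-0.0006,-0.0087,0],"angular":[0,0,-1],"gripper":0},{"linear":[-0.0006,-0.0087,0],"angular":[0,0,-1],"gripper":0},{"linear":[-0.0006,-0.0087,0],"angular":[0,0,-1],"gripper":0},{"linear":[-0.0006,-0.0087,0],"angular":[0,0,-1],"gripper":0},{"linear":[-0.0006,-0.0087,0],"angular":[0,0,-1],"gripper":0},{"linear":[-0.0006,-0.0087,0],"angular":[0,0,-1],"gripper":0},{"linear":[-0.0006,-0.0087,0],"angular":[0,0,-1],"gripper":0},{"linear":[-0.0006,-0.0087,0],"angular":[0,0,-1],"gripper":0},{"linear":[-0.0006,-0.0087,0],"angular":[0,0,-1],"gripper":0},{"linear":[-0.0006,-0.0087,0],"angular":[0,0,-1],"gripper":0},{"linear":[-0.0006,-0.0087,0],"angular":[0,0,-1],"gripper":0},{"linear":[-0.0006,-0.0087,0],"angular":[0,0,-1],"gripper":0},{"linear":[-0.0006,-0.0087,0],"angular":[0,0,-1],"gripper":0},{"linear":[0,0,0],"angular":[0,0,0],"gripper":0}]' >/dev/null; python3 -c "
from h import *
sw()"; python3 -m crank '[{"linear":[0,0,0.01],"angular":[0,0,0],"gripper":0},{"linear":[0,0,0.0095],"angular":[0,0,0],"gripper":0},{"linear":[0,0,0],"angular":[0,0,0],"gripper":0}]' >/dev/null; python3 -c "
from h import *
sw()"
```

```text
t 30.15 swing 0.807 tool 0.841 r 0.1002 z 0.1027 Ftool [-4.7 -0.2 -3.6] w 0.263 64.20173764228821
t 30.9 swing 1.372 tool 1.399 r 0.1006 z 0.1026 Ftool [-1.2  1.8 -5.1] w 0.259 64.45393681526184
t 32.4 swing 0.302 tool 0.345 r 0.1002 z 0.1175 Ftool [-8.   1.8  5.5] w 0.262 63.29377055168152
t 32.65 swing 0.312 tool 0.348 r 0.1007 z 0.1019 Ftool [-4.5 -2.5 -8.2] w 0.264 64.81801986694336
```

```bash
cat >> h.py <<'E'
def shift(save,ref='pics/top2.png'):
    b=cv2.resize(manip.get_image('top')[130:300,205:472],None,fx=3,fy=3,interpolation=cv2.INTER_CUBIC);cv2.imwrite(save,b)
    a=cv2.imread(ref)
    for n,(x,y,w,h) in dict(jars=(265,180,155,80),trayL=(228,175,40,85),trayR=(415,195,38,80),pad=(183,170,34,75),fixed=(470,280,25,60)).items():
        r=cv2.matchTemplate(b,a[y:y+h,x:x+w],cv2.TM_CCOEFF_NORMED)
        r=r[max(0,y-20):y+21,max(0,x-50):x+51];_,v,_,p=cv2.minMaxLoc(r);print(n,'dx',p[0]-50,'dy',p[1]-20,round(v,3))
E
python3 -c "
from h import *
shift('pics/top3.png')
m=manip.camera_model('top');print('mm/px',np.linalg.norm(at('top',(300,210),.05)-at('top',(301,210),.05))*1000/3)"
```

```text
jars dx 12 dy 2 0.944
trayL dx 12 dy 2 0.874
trayR dx 11 dy 1 0.86
pad dx 12 dy 2 0.951
fixed dx 0 dy 0 0.995
mm/px 1.0639484189432824
```

Stroke 3 moved pad and tray together by 12.7 mm (1.05 rad), as it should. Next stroke, watching force.

```bash
python3 -m crank '[{"linear":[-0.0005,0.0087,0],"angular":[0,0,1],"gripper":0},{"linear":[0,0.0087,0],"angular":[0,0,1],"gripper":0},{"linear":[0,0.0087,0],"angular":[0,0,1],"gripper":0},{"linear":[0,0.0087,0],"angular":[0,0,1],"gripper":0},{"linear":[0,0.0087,0],"angular":[0,0,1],"gripper":0},{"linear":[0,0.0087,0],"angular":[0,0,1],"gripper":0},{"linear":[0,0.0087,0],"angular":[0,0,1],"gripper":0}]' >/dev/null; python3 -c "
from h import *
sw()"; python3 -m crank '[{"linear":[0,0.0087,0],"angular":[0,0,1],"gripper":0},{"linear":[0,0.0087,0],"angular":[0,0,1],"gripper":0},{"linear":[0,0.0087,0],"angular":[0,0,1],"gripper":0}]' >/dev/null;  python3 -c "
from h import *
sw()"; python3 -m crank '[{"linear":[0,0.0087,0],"angular":[0,0,1],"gripper":0},{"linear":[0,0.0087,0],"angular":[0,0,1],"gripper":0}]' >/dev/null;  python3 -c "
from h import *
sw();shift('pics/top4.png')"
```

```text
t 33.2833 swing 0.804 tool 0.84 r 0.1002 z 0.1026 Ftool [-4.2 -0.8 -2.8] w 0.26 64.22517657279968
t 33.5333 swing 1.012 tool 1.049 r 0.1002 z 0.1026 Ftool [-3.4  0.4 -3.7] w 0.256 64.28679943084717
t 33.7 swing 1.152 tool 1.188 r 0.1003 z 0.1026 Ftool [-3.   0.5 -4.4] w 0.263 64.32995796203613
jars dx 17 dy 3 0.961
trayL dx 18 dy 3 0.892
trayR dx 16 dy 2 0.768
pad dx 19 dy 3 0.902
fixed dx 0 dy 0 0.995
```

```bash
python3 -m crank '[{"linear":[0,0.0087,0.001],"angular":[0,0,1],"gripper":0},{"linear":[0,0.0087,0],"angular":[0,0,1],"gripper":0}]' >/dev/null; python3 -c "
from h import *
sw()"; python3 -m crank '[{"linear":[0,0.0087,0],"angular":[0,0,1],"gripper":0},{"linear":[0,0,0],"angular":[0,0,0],"gripper":0}]' >/dev/null;  python3 -c "
from h import *
sw();shift('pics/top5.png')"
```

```text
t 33.9167 swing 1.27 tool 1.328 r 0.1001 z 0.1017 Ftool [  6.9 -23.2 -20.5] w 0.263 66.38638436794281
t 34.0833 swing 1.329 tool 1.4 r 0.1003 z 0.1014 Ftool [  2.  -17.9 -17.4] w 0.262 65.89821875095367
jars dx 17 dy 3 0.961
trayL dx 18 dy 3 0.896
trayR dx 16 dy 2 0.771
pad dx 20 dy 3 0.888
fixed dx 0 dy 0 0.996
```

```bash
for i in 1; do python3 -m crank '[{"linear":[0,0.0044,0],"angular":[0,0,0.5],"gripper":0},{"linear":[0,0,0],"angular":[0,0,0],"gripper":0},{"linear":[0,0,0],"angular":[0,0,0],"gripper":0}]' >/dev/null; python3 -c "
from h import *
sw();shift('pics/top6.png')"; done
```

```text
t 34.3833 swing 1.354 tool 1.43 r 0.1004 z 0.1014 Ftool [  2.7 -19.6 -17.8] w 0.261 65.89125216007233
jars dx 17 dy 3 0.961
trayL dx 18 dy 3 0.899
trayR dx 16 dy 2 0.771
pad dx 20 dy 3 0.891
fixed dx 0 dy 0 0.996
```

```bash
python3 -m crank '[{"linear":[0,-0.005,-0.002],"angular":[0,0,-0.5],"gripper":0},{"linear":[0,0,0],"angular":[0,0,0],"gripper":0}]' >/dev/null; python3 -c "
from h import *
sw()";  python3 -m crank '[{"linear":[0,0,-0.01],"angular":[0,0,0],"gripper":0},{"linear":[0,0,-0.0085],"angular":[0,0,0],"gripper":0},{"linear":[0,0,0],"angular":[0,0,0],"gripper":0}]' >/dev/null; python3 -c "
from h import *
sw();shift('pics/top7.png')"
```

```text
t 34.6 swing 1.311 tool 1.394 r 0.0998 z 0.1024 Ftool [ -1.2 -16.6  -9.4] w 0.261 64.9351841211319
t 34.85 swing 1.326 tool 1.398 r 0.0997 z 0.1165 Ftool [1.3 0.6 5.3] w 0.256 62.612199783325195
jars dx 17 dy 3 0.961
trayL dx 18 dy 3 0.892
trayR dx 16 dy 2 0.768
pad dx 19 dy 3 0.903
fixed dx 0 dy 0 0.996
```

```bash
python3 -m crank '[{"linear":[-0.0006,-0.0087,0],"angular":[0,0,-1],"gripper":0},{"linear":[-0.0006,-0.0087,0],"angular":[0,0,-1],"gripper":0},{"linear":[-0.0006,-0.0087,0],"angular":[0,0,-1],"gripper":0},{"linear":[-0.0006,-0.0087,0],"angular":[0,0,-1],"gripper":0},{"linear":[-0.0006,-0.0087,0],"angular":[0,0,-1],"gripper":0},{"linear":[-0.0006,-0.0087,0],"angular":[0,0,-1],"gripper":0},{"linear":[-0.0006,-0.0087,0],"angular":[0,0,-1],"gripper":0},{"linear":[-0.0003,-0.0044,0],"angular":[0,0,-0.5],"gripper":0},{"linear":[0,0,0],"angular":[0,0,0],"gripper":0}]' >/dev/null; python3 -c "
from h import *
sw()"; python3 -m crank '[{"linear":[0,0,0.01],"angular":[0,0,0],"gripper":0},{"linear":[0,0,0.009],"angular":[0,0,0],"gripper":0},{"linear":[0,0,0],"angular":[0,0,0],"gripper":0}]' >/dev/null; python3 -c "
from h import *
sw()";python3 -m crank '[{"linear":[0,0.0087,0],"angular":[0,0,1],"gripper":0},{"linear":[0,0,0],"angular":[0,0,0],"gripper":0}]' >/dev/null; python3 -c "
from h import *
sw()"
```

```text
t 35.65 swing 0.806 tool 0.872 r 0.0999 z 0.1169 Ftool [-6.  -2.8  4. ] w 0.26 62.62624382972717
t 35.9 swing 0.848 tool 0.871 r 0.1008 z 0.1041 Ftool [  1.4  -1.6 -15.1] w 0.266 66.56506776809692
t 36.0667 swing 0.917 tool 0.945 r 0.1 z 0.1034 Ftool [-6.6  0.9  0.4] w 0.259 65.06670713424683
```

```bash
for i in 1; do python3 -m crank '[{"linear":[0,0.0044,0.002],"angular":[0,0,0.5],"gripper":0},{"linear":[0,0,0],"angular":[0,0,0],"gripper":0}]' >/dev/null; python3 -c "
from h import *
sw()";python3 -m crank '[{"linear":[0,0.0044,0],"angular":[0,0,0.5],"gripper":0},{"linear":[0,0,0],"angular":[0,0,0],"gripper":0}]' >/dev/null; python3 -c "
from h import *
sw()";python3 -m crank '[{"linear":[0,0.0044,0],"angular":[0,0,0.5],"gripper":0},{"linear":[0,0,0],"angular":[0,0,0],"gripper":0}]' >/dev/null; python3 -c "
from h import *
sw()";python3 -m crank '[{"linear":[0,0.0044,0],"angular":[0,0,0.5],"gripper":0},{"linear":[0,0,0],"angular":[0,0,0],"gripper":0}]' >/dev/null; python3 -c "
from h import *
sw()"; done
```

```text
t 36.2333 swing 0.951 tool 0.978 r 0.1004 z 0.1019 Ftool [-1.9  0.5 -8.3] w 0.259 65.94531297683716
t 36.4 swing 0.986 tool 1.013 r 0.1003 z 0.102 Ftool [-1.1  0.2 -7.1] w 0.261 65.72869420051575
t 36.5667 swing 1.021 tool 1.048 r 0.1003 z 0.102 Ftool [-1.1 -0.  -8.4] w 0.256 65.73738098144531
t 36.7333 swing 1.056 tool 1.083 r 0.1003 z 0.1021 Ftool [ 0.   0.4 -7.7] w 0.258 65.78092575073242
```

```bash
python3 - <<'E'
from h import *
b=cv2.resize(manip.get_image('top')[130:300,205:472],None,fx=3,fy=3,interpolation=cv2.INTER_CUBIC);cv2.imwrite('pics/top8.png',b)
ims={n:cv2.imread(f'pics/top{n}.png',0).astype(np.float32) for n in range(2,9)}
# profile across pad & tray along the direction of mixer y, in mixer coordinates
m=manip.camera_model('top')
t=-.102;R=np.array([[np.cos(t),-np.sin(t)],[np.sin(t),np.cos(t)]]);o=np.array([.5824,.0472])
ys=np.arange(.165,.07,-.0005);px=[]
def warp(im,x0,x1,z):
    xs=np.linspace(x0,x1,12);P=np.array([[proj('top',(*(R@[x,y]+o),z),m) for y in ys] for x in xs]);P=((P-[205,130]+.5)*3-.5).astype(np.float32)
    return cv2.remap(im,P[...,0],P[...,1],1).mean(0)
for nm,x0,x1,z,a,b_ in(('pad',.045,.085,.05,0,190),):
  pr={n:warp(ims[n],x0,x1,z) for n in ims}
  for n in(2,3,5,6,7,8):
    p=pr[n];print(n,' '.join(f'{v:.0f}' for v in p[::4]))
print((ys[::4]*1000).round().astype(int).tolist())
E
```

```text
2 132 129 128 128 128 129 130 131 131 131 136 143 146 146 147 147 140 115 79 64 61 54 49 48 55 74 97 111 105 97 99 100 104 122 150 171 172 169 169 169 169 169 169 169 169 169 169 170
3 130 127 126 127 127 128 129 130 129 129 129 129 130 131 131 130 131 138 144 144 145 145 141 124 91 68 64 58 51 49 55 69 85 94 93 94 100 100 99 108 132 159 171 169 167 166 167 166
5 131 128 127 127 129 129 129 131 131 130 130 131 132 132 133 131 128 127 128 129 131 134 139 144 146 146 148 146 132 95 57 45 48 56 72 90 99 97 99 103 100 100 115 140 165 174 170 169
6 131 128 127 127 128 130 130 131 131 130 130 130 131 132 133 131 129 128 128 129 131 134 139 144 146 146 148 146 132 96 57 45 48 56 72 91 99 96 98 102 101 101 115 140 165 173 170 169
7 130 129 127 128 128 130 131 131 131 130 130 130 131 132 132 131 128 128 128 129 132 136 142 147 146 146 147 142 119 77 48 46 50 58 75 93 101 97 98 102 100 101 117 143 167 173 169 168
8 131 128 126 128 128 129 130 131 130 130 131 130 131 133 133 130 128 128 129 130 133 138 143 146 145 147 147 137 107 66 47 48 50 58 76 94 101 97 98 102 99 101 116 143 166 172 169 168
[165, 163, 161, 159, 157, 155, 153, 151, 149, 147, 145, 143, 141, 139, 137, 135, 133, 131, 129, 127, 125, 123, 121, 119, 117, 115, 113, 111, 109, 107, 105, 103, 101, 99, 97, 95, 93, 91, 89, 87, 85, 83, 81, 79, 77, 75, 73, 71]
```

```bash
python3 -m crank '[{"linear":[0,0.0087,0.001],"angular":[0,0,1],"gripper":0},{"linear":[0,0.0065,0],"angular":[0,0,0.75],"gripper":0},{"linear":[0,0,0],"angular":[0,0,0],"gripper":0}]' >/dev/null; python3 -c "
from h import *
sw()";python3 -m crank '[{"linear":[0,0.0065,0],"angular":[0,0,0.75],"gripper":0},{"linear":[0,0,0],"angular":[0,0,0],"gripper":0}]' >/dev/null; python3 -c "
from h import *
sw()";python3 -m crank '[{"linear":[0,0.0065,0],"angular":[0,0,0.75],"gripper":0},{"linear":[0,0,0],"angular":[0,0,0],"gripper":0}]' >/dev/null; python3 -c "
from h import *
sw()"
cat >> h.py <<'E'
def pad(save):
    b=cv2.resize(manip.get_image('top')[130:300,205:472],None,fx=3,fy=3,interpolation=cv2.INTER_CUBIC);cv2.imwrite(save,b);im=b[:,:,:].mean(2).astype(np.float32)
    m=manip.camera_model('top');t=-.102;R=np.array([[np.cos(t),-np.sin(t)],[np.sin(t),np.cos(t)]]);o=np.array([.5824,.0472]);ys=np.arange(.165,.07,-.0005)
    P=np.array([[proj('top',(*(R@[x,y]+o),.05),m) for y in ys] for x in np.linspace(.045,.085,12)]);P=((P-[205,130]+.5)*3-.5).astype(np.float32)
    p=cv2.remap(im,P[...,0],P[...,1],1).mean(0)
    i=np.argmax((p<100)&(np.arange(len(p))>40));j=i+np.argmax(p[i+8:]>72)+8;print('holder edge mm',(ys[i]*1000).round(2),'dark end',(ys[j]*1000).round(2))
E
python3 -c "
from h import *
pad('pics/top9.png')"
```

```text
t 37.0333 swing 1.175 tool 1.206 r 0.1006 z 0.1015 Ftool [  1.2  -4.3 -13. ] w 0.258 66.49940013885498
t 37.2 swing 1.221 tool 1.257 r 0.1007 z 0.1015 Ftool [  2.7  -5.5 -14.3] w 0.259 66.58196210861206
t 37.3667 swing 1.268 tool 1.309 r 0.1008 z 0.1014 Ftool [  2.   -8.2 -15.1] w 0.259 66.69952511787415
holder edge mm 107.5 dark end 97.0
```

```bash
python3 -m crank '[{"linear":[0,0.0065,0],"angular":[0,0,0.75],"gripper":0},{"linear":[0,0,0],"angular":[0,0,0],"gripper":0}]' >/dev/null; python3 -c "
from h import *
sw()";python3 -m crank '[{"linear":[0,0.0065,0],"angular":[0,0,0.75],"gripper":0},{"linear":[0,0,0],"angular":[0,0,0],"gripper":0}]' >/dev/null; python3 -c "
from h import *
sw();pad('pics/top10.png')"
```

```text
t 37.5833 swing 1.296 tool 1.364 r 0.1003 z 0.1009 Ftool [  4.3 -18.  -19.7] w 0.26 67.53573596477509
t 37.75 swing 1.341 tool 1.416 r 0.1005 z 0.1007 Ftool [  3.8 -20.9 -20.8] w 0.26 67.60135352611542
holder edge mm 107.0 dark end 96.5
```

Force jumped from 8 to 20 N with no further pad motion: dead stop, tight. Relax the press, release and rise.

```bash
python3 -m crank '[{"linear":[0,-0.004,-0.002],"angular":[0,0,0],"gripper":0},{"linear":[0,0,0],"angular":[0,0,0],"gripper":0}]' >/dev/null; python3 -c "
from h import *
sw()";python3 -m crank '[{"linear":[0,0,0],"angular":[0,0,0],"gripper":50},{"linear":[0,0,0],"angular":[0,0,0],"gripper":60},{"linear":[0,0,0],"angular":[0,0,0],"gripper":60},{"linear":[0,0,0],"angular":[0,0,0],"gripper":60}]' >/dev/null; python3 -c "
from h import *
sw();pad('pics/top11.png')"
```

```text
t 37.9667 swing 1.312 tool 1.413 r 0.0999 z 0.1019 Ftool [ -1.2 -12.8 -10.5] w 0.262 66.22776210308075
t 38.3 swing 1.321 tool 1.414 r 0.0996 z 0.1007 Ftool [-3.9 -6.2  1.3] w 0.599 2.71861732006073
holder edge mm 107.5 dark end 97.0
```

```bash
python3 -m crank '[{"linear":[0,0,0],"angular":[0,0,0],"gripper":85},{"linear":[0,0,0],"angular":[0,0,0],"gripper":85},{"linear":[0,0,0],"angular":[0,0,0],"gripper":85},{"linear":[0,0,0],"angular":[0,0,0],"gripper":85}]' >/dev/null; python3 -c "
from h import *
sw()";python3 -m crank '[{"linear":[0,0,-0.01],"angular":[0,0,0],"gripper":85},{"linear":[0,0,-0.02],"angular":[0,0,0],"gripper":85},{"linear":[0,0,-0.04],"angular":[0,0,0],"gripper":85},{"linear":[0,0,-0.04],"angular":[0,0,0],"gripper":85},{"linear":[0,0,-0.03],"angular":[0,0,0],"gripper":85},{"linear":[-0.04,0,0],"angular":[0,0,0],"gripper":85},{"linear":[-0.04,0,0],"angular":[0,0,0],"gripper":85},{"linear":[0,0,0],"angular":[0,0,0],"gripper":85},{"linear":[0,0,0],"angular":[0,0,0],"gripper":85}]' >/dev/null; python3 -c "
from h import *
sw();pad('pics/top12.png')
im=manip.get_image('wrist');cv2.imwrite('pics/w10.png',im)
d=cv2.morphologyEx((im.max(2)<60).astype(np.uint8),cv2.MORPH_OPEN,np.ones((5,5)))
n,l,st,ce=cv2.connectedComponentsWithStats(d)
for i in range(1,n):
    if st[i][4]>250:print(st[i].tolist(),ce[i].round(),at('wrist',ce[i],.1).round(3))
print(proj('wrist',(*(HUB+.1*np.array([np.cos(np.pi-.103-.57),np.sin(np.pi-.103-.57)])),.121)),proj('wrist',(*HUB,.06)))
"
```

```text
t 38.6833 swing 1.343 tool 1.413 r 0.1009 z 0.1017 Ftool [ 0.  -0.   0.4] w 0.851 0.0
t 39.4333 swing 1.172 tool 1.418 r 0.0342 z 0.2143 Ftool [-0.1  0.4 -0.2] w 0.849 0.0
holder edge mm 108.0 dark end 97.0
[257, 137, 125, 170, 6996] [307. 233.] [0.621 0.301 0.1  ]
[0, 297, 640, 183, 63153] [332. 421.] [0.756 0.199 0.1  ]
[308.91815131 150.19486753] [320.94378825 264.07600219]
```

```bash
python3 -c "
from h import *
shift('pics/top13.png');pad('pics/top14.png');s=manip.read_state();print(s['t'],s['force'])
im=cv2.imread('pics/w10.png');d=(im.max(2)<60).astype(np.uint8)[130:175,270:350]
print([ (r+130,np.where(d[r])[0].min()+270,np.where(d[r])[0].max()+270) for r in range(0,45,4) if d[r].any()])
R=11.9e-3
k=HUB+.1*np.array([np.cos(np.pi-.103-.57),np.sin(np.pi-.103-.57)])
for z in(.121,.125,.135):print(z,proj('wrist',(*k,z)),np.linalg.norm(proj('wrist',(k[0]+R,k[1],z))-proj('wrist',(*k,z))))
print(manip.job_done())"
```

```text
jars dx 17 dy 3 0.957
trayL dx 18 dy 3 0.853
trayR dx 16 dy 2 0.77
pad dx 19 dy 3 0.848
fixed dx 0 dy 0 0.996
holder edge mm 108.0 dark end 97.0
39.6333 [ 0.39756658 -0.13763674  0.04457374]
[(138, np.int64(274), np.int64(287)), (142, np.int64(270), np.int64(292)), (146, np.int64(270), np.int64(295)), (150, np.int64(270), np.int64(296)), (154, np.int64(270), np.int64(296)), (158, np.int64(270), np.int64(295)), (162, np.int64(270), np.int64(294)), (166, np.int64(270), np.int64(295)), (170, np.int64(270), np.int64(296)), (174, np.int64(270), np.int64(298))]
0.121 [308.7508172  151.60231318] 19.44898187638492
0.125 [308.69269149 152.0866521 ] 19.784118991000383
0.135 [308.53798714 153.37571137] 20.67477765589634
the job is handed in; nothing more can be done
None
```

I loaded both jars, pushed the tray home against the back fence, clamped it, released the lever and handed the job in. It has not reported a verdict; my images put the clamp force at about 27 N against the 12 N needed, but I never measured the lever's final seat directly.

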